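# Make up two sampling kits

## Task

Make up the two sampling kits in their grey trays from the stock standing along the bench. Water kit, in the smaller tray with two compartments: the white sample bottle in the wide compartment and the screw-cap tube in the narrow one. Surface kit, in the larger tray with three compartments: the contact plate in the wide middle compartment, the little amber bottle in the narrow end compartment and the swab carton in the wider end one; set each thing down without dropping it, upright and fully down on its compartment's floor, and leave the wash bottle, tube rack and timer where they are.

Things in the scene. Friction and masses are not known exactly. Their poses are not given: they have to be found in the camera images.
- sample_bottle_mid (a point): White plastic 125 ml sample bottle, standing: round body 50 mm across and straight up to 70 mm, white screw cap 41 mm across on top, 100 mm tall in all, about 130 g. This point is on its axis, half-way up (50 mm over its base); z is up its axis.
- tube_mid (a point): Skirted 50 ml screw-cap tube standing on its flat skirt: frosted round body 29 mm across up to 101 mm, white cap 34 mm across above that, 115 mm tall in all, about 60 g. This point is on its axis, half-way up (57.5 mm over its base); z is up its axis.
- plate_mid (a point): Contact plate, a low clear round plastic dish with tan agar, lying flat, lid on (lid and dish move as one): 16 mm tall, 62 mm across from 6 mm up to its top, 56 mm across below that, about 40 g. This point is at its centre, 8 mm over its underside; z is up.
- reagent_bottle_mid (a point): Small amber glass bottle with black cap, standing: round body 32 mm across and straight up to 50 mm, cap 21 mm across above 58 mm, a small tip on the cap up to 79 mm, about 70 g. This point is on its axis, 38 mm over its base; z is up its axis.
- swab_carton_mid (a point): Off-white cardboard swab carton, closed, 90 mm (its x) by 45 mm (its y) by 60 mm tall (its z), about 90 g, turned any way on the bench. This point is at its centre, 30 mm over its underside. It goes with its long side along the long way (the tray's x) of its compartment.
- water_tray: Water-kit tray, loose grey plastic, 450 g: 92 mm (x) by 146 mm (y) plus a 6 mm rim lip all round, 20 mm tall. Origin at the centre of its underside, z up. Walls, divider and floor 4 mm thick (compartment floor 4 mm up). Two compartments, 84 mm long in x, centred at x = 0: narrow one 54 mm wide in y, centred at y = -42 mm; wide one 80 mm, at y = +29 mm.
- surface_tray: Surface-kit tray, loose grey plastic, 450 g: 120 mm (x) by 226 mm (y) plus a 6 mm rim lip, 20 mm tall. Origin at the centre of its underside, z up. Walls, dividers, floor 4 mm thick. Three compartments, 112 mm long in x, centred at x = 0: narrow end one 52 mm wide in y, centred at y = -83 mm; middle one 86 mm, at y = -10 mm; wider end one 72 mm, at y = +73 mm.
- wash_bottle: Bystander, to be left alone: squeeze wash bottle 70 mm across, 190 mm tall with its bent spout. Origin at the centre of its underside.
- tube_rack: Bystander, to be left alone: white rack of capped tubes, 75 mm (x) by 140 mm (y), 84 mm tall. Origin at the centre of its underside.
- timer: Bystander, to be left alone: flat white bench timer, 62 mm (x) by 82 mm (y), 20 mm tall. Origin at the centre of its underside.
Not all that is in view belongs to the job. Leave any red look-alike of the part that bears sample_bottle_mid alone. What is shaped like the part that bears swab_carton_mid but yellow is not meant.

How it is judged:
By the outcome, as a careful person would: the job done as asked, in the order asked, and still so for the second after the job is handed in, with the robot touching nothing.
It also fails if it takes over 144 s, if anything falls off the work surface, if the arm or the gripper's body presses on something with over 40 N, if the wrist force passes 120 N, or if a joint passes its speed limit or range.

## Robot

A 7-joint arm with a two-finger parallel gripper is mounted at the origin on the work surface. World frame = base frame: x ahead of the robot, y to its left, z up, the work surface at z = 0. Lengths are in mm, angles in rad, forces in N, time in s.
With the tool pointing down it reaches from about 425 to 825 mm from the base axis. Payload 3.6 kg.
Tool frame: the origin (TCP) lies between the finger pads; the fingertips stand 11 mm ahead of it and the grasp point (between the pads) lies 8 mm behind it; z points along the fingers, y is the line along which they close (so a half turn about z gives the same grasp; the last joint's range is limited). The gripper opens to 85 mm and grips with 20 to 120 N. Pads are 22 mm wide; open, the fingers measure 114 mm over their backs; the gripper's body (76 mm by 85 mm) begins 54 mm behind the grasp point. The pads swing forward as they close: fully open they stand 13 mm farther back than shut.
Start: joints at [1.317, 0.615, -0.013, 1.423, 0.008, 1.103, -0.04], TCP at [146.173, -633.322, 242.297] pointing down, gripper open.
Joint ranges: [-3.12, 3.12], [-0.3, 2.06], [-1.34, 1.32], [0.26, 2.42], [-1.36, 4.5], [0.01, 1.98], [-2.84, 2.84]. Speed limits (rad/s): [2.79, 2.79, 3.14, 3.14, 3.14, 3.14, 3.14].

## Interface

Orientations are given as a rotation vector (axis times angle).
In Python, from cell import sense, optics, order, boxes_of gives the robot as it stands.
- The arm moves only by the tool jog_arm, never from a script. Its argument "increments" is a list of rows, each an object with "gripper": the closure, from -1 (fully open) to 1 (shut), so that 0 is half open; "xyz": the shift along the tool's x, y, z in mm, a list of three; "yaw": the turn about the tool's z in degrees. A call has 1 to 5 rows; each row shifts and turns the commanded pose from where the row before left it, along the tool's axes as they then stand; what a row does not reach is not made up. A row lasts 1/8 s, in which the tool goes at most 62.5 mm and 10.7 degrees, less where a joint would pass 70% of its speed; a pose out of reach is approached as far as the arm can. A call is refused whole if a number of a shift passes 62.5 or a number of a turn 10.7, either way. A call with a gripper value outside its range is refused whole. The fingers move at their own pace and stop on an object; "force" is the grip in N (left out, the last holds). Time passes only in rows, so rows that do not move let the fingers close. It gives the time, the measured TCP pose, the force, the opening and the grip force at its end, in the units of the state.
- sense(): the state, without advancing time (a new reading comes with each control period).
- optics.get_image(name): name is "side" or "top"; returns a dict with "frame" (384x512x3 uint8, blue, green, red), "range_z" (384x512 float32, mm along the optical axis (not along the pixel's ray), 0 where there is no reading), "mtx" (3x3 intrinsics, pixels), "distortion" ([k1, k2, p1, p2, k3] as OpenCV has them; the pictures are not rectified), "eye" and "rotation" of the camera in the world. Camera axes: x right, y down, z forward; pixel columns grow to the right and rows downward; lengths in mm; the calibration is good to about 2 mm. A picture is of the moment at which its call begins.
- order.hand_in(): hands the job in; it is judged then, once.
Trained networks look in a picture, given as the dict that the camera call returned (one of the last four; its "shot" number tells which), for a name from the list of things; names that differ only in an ending like _2 or _b are one class to them, and where a whole thing is asked for, a point or a joint stands for the part that bears it (a point fixed in the world has none). Each returns a list of dicts, best first, with "p" (0 to 1); they miss things now and then, are a little off and sometimes report something else, mostly with a low value. They report only what shows in the picture. A call takes as long as a camera call. They do not tell look-alikes from the thing itself.
- boxes_of(picture, query): "xyz" ([x, y, z] in mm, in world coordinates, good to about 4 mm: the middle of the surface that is visible of it).
The state is a dict: "clock": time; "qpos": joint angles; "joint_velocities": joint speeds; "tau": joint torques, N m; "tool_pos": TCP position; "eef_rot": TCP orientation; "contact_force": force on the tool from outside, world axes, zero at the start; "wrist_torque": the same for the moment, N m; "gripper_width": finger opening in mm; "grip_force": force on a finger pad.
Only numpy, scipy, OpenCV 4.12 (cv2) and the standard library are available. Lean on these libraries where they do the work, as an engineer would, in place of code of your own. Each camera call takes 0.05 s, during which the arm holds its last target. There are 200 camera calls.

## Working session

There is one attempt and no reset: what is moved stays moved. The work goes in short steps, Python scripts to look and compute and a tool call to move; the robot and the scene stay as the last step left them, time stands still between calls to the robot, and variables do not carry over. Pictures are saved under pics/ and viewed, at most 14 in all, crops included, and the job is handed in when it is done.

Besides the shell and the picture viewer there is one more tool, called after "Emit:" as name([rows], argument=value, ...), one row to a line, values as JSON. jog_arm: Moves the arm, as the interface text tells. Its arguments: {"type":"object","properties":{"increments":{"type":"array"},"force":{"type":"number"}},"required":["increments"]}

```bash
mkdir -p pics; python3 - <<'E'
from cell import sense, optics, boxes_of
import cv2
s=sense();print(s['clock'],s['tool_pos'],s['eef_rot'],s['gripper_width'])
for n in("top","side"):
    p=optics.get_image(n);cv2.imwrite(f'pics/{n}0.png',p['frame']);print(n,p['eye'],p['rotation'],p['mtx'],p['distortion'])
    for q in "sample_bottle_mid tube_mid plate_mid reagent_bottle_mid swab_carton_mid water_tray surface_tray wash_bottle tube_rack timer".split():
        print(q,[(round(d['p'],2),[round(float(v)) for v in d['xyz']]) for d in boxes_of(p,q)[:4]])
E
```

```text
0.0 [ 146.01422397 -632.62596053  241.13229406] [-3.11883762e+00 -3.55402919e-01  5.30523411e-04] 85.69713208804171
top [ 420.03734157   11.06880523 1373.63350844] [-2.13048098  2.18549314 -0.16870751] [[378.23502157   0.         253.6056135 ]
 [  0.         378.23502157 194.98991857]
 [  0.           0.           1.        ]] [0.0009301 0.        0.        0.        0.       ]
sample_bottle_mid [(0.56, [368, 169, 101]), (0.52, [453, 153, 99])]
tube_mid []
plate_mid [(0.81, [435, -5, 19])]
reagent_bottle_mid [(0.42, [447, -173, 57])]
swab_carton_mid [(0.88, [468, 443, 58]), (0.62, [471, 331, 58])]
water_tray [(0.76, [638, -138, 4])]
surface_tray [(0.94, [629, 141, 6])]
wash_bottle [(0.58, [630, -430, 110])]
tube_rack [(0.6, [662, 451, 55]), (0.35, [627, 142, 2])]
timer [(0.88, [802, -20, 18])]
side [ 82.08145576 761.1416138  846.54183873] [-0.73828661  2.55036383 -1.16582829] [[372.14146639   0.         257.40312516]
 [  0.         372.14146639 191.59176307]
 [  0.           0.           1.        ]] [0.01047973 0.         0.         0.         0.        ]
sample_bottle_mid [(0.85, [359, 191, 73]), (0.73, [444, 178, 67])]
tube_mid [(0.57, [435, -324, 72])]
plate_mid [(0.55, [430, 2, 17])]
reagent_bottle_mid [(0.46, [444, -167, 43])]
swab_carton_mid [(0.94, [450, 461, 60]), (0.78, [463, 350, 58])]
water_tray [(0.63, [633, -140, 7]), (0.46, [462, 349, 60])]
surface_tray [(0.7, [626, 147, 4]), (0.61, [435, -323, 70])]
wash_bottle [(0.65, [632, -426, 88]), (0.53, [636, -139, 12])]
tube_rack [(0.61, [649, 461, 60])]
timer [(0.65, [793, -9, 20])]
```

```bash
python3 -c "
import cv2
for n in('top','side'): cv2.imwrite(f'pics/{n}0b.png',cv2.resize(cv2.imread(f'pics/{n}0.png'),(800,600),interpolation=cv2.INTER_CUBIC))"
```

```text
(no output)
```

View pics/top0b.png

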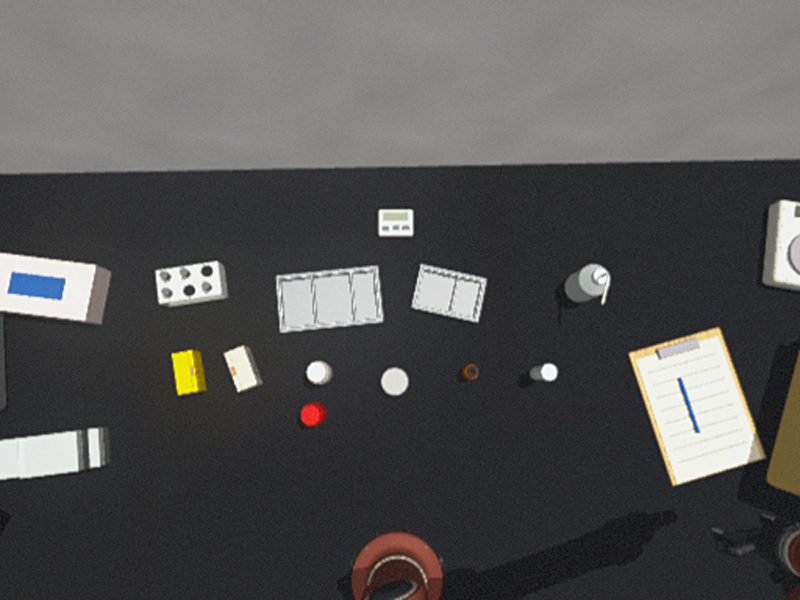

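View pics/side0b.png

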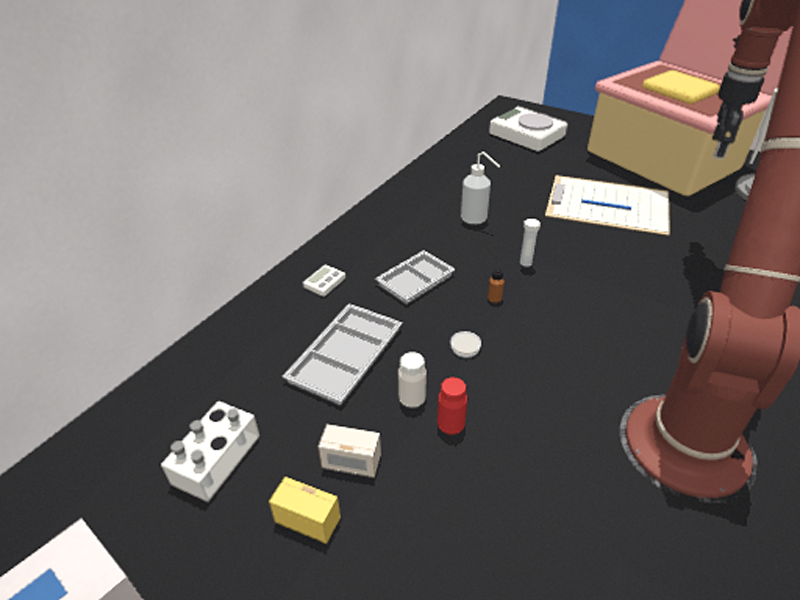

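The top view (800 px wide) shows, in a row from left to right:
- yellow carton (188,372), off-white carton (242,368)
- white bottle (318,372), with the red look-alike at (312,414)
- plate (395,381), amber bottle (470,372), tube (545,372)

The surface tray is at (330,298) and the water tray at (450,293). Both have their wide ends to the left (+y).

```bash
cat > h.py <<'E'
import numpy as np, cv2
from scipy.spatial.transform import Rotation as R
from scipy.optimize import least_squares
from cell import sense, optics, boxes_of
def cloud(p):
    z=p['range_z'].astype(float); v,u=np.nonzero(z>0); z=z[v,u]
    n=cv2.undistortPoints(np.c_[u,v].astype(float)[:,None],p['mtx'],np.array(p['distortion']))[:,0]
    r=np.asarray(p['rotation'],float); M=R.from_rotvec(r).as_matrix() if r.size==3 else r
    return np.c_[n*z[:,None],z]@M.T+p['eye'], p['frame'][v,u]
def near(P,c,r,lo,hi): return (np.hypot(P[:,0]-c[0],P[:,1]-c[1])<r)&(P[:,2]>lo)&(P[:,2]<hi)
def cap(P,c,r,lo,hi):
    Q=P[near(P,c,r,lo,hi)]
    if len(Q)<4: return None
    (x,y),rad=cv2.minEnclosingCircle(Q[:,:2].astype(np.float32))
    return np.round([x,y,rad,*Q.mean(0),len(Q)],1)
E
python3 - <<'E'
from h import *
for n in("top","side"):
    p=optics.get_image(n); P,C=cloud(p); print(n)
    T=P[near(P,(550,-60),60,-20,15)]; print('table z',np.median(T[:,2]),T[:,2].std())
    for k,c,lo,hi,r in[('bottle',(448,165),92,110,38),('red',(364,180),92,110,38),('plate',(432,-1),11,25,45),('amber',(445,-170),50,90,25),('tube',(437,-326),105,125,35),('amberbody',(445,-170),15,48,25),('tubebody',(437,-324),20,95,40),('bottlebody',(450,165),15,65,40)]:
        print(k,cap(P,c,r,lo,hi))
    for k,c,lo,hi,r in[('carton',(465,340),50,70,58),('yel',(460,452),50,70,55),('wt',(636,-139),10,30,105),('st',(628,143),10,30,150)]:
        Q=P[near(P,c,r,lo,hi)]; rr=cv2.minAreaRect(Q[:,:2].astype(np.float32)); print(k,np.round([*rr[0],*rr[1],rr[2],Q[:,2].mean(),len(Q)],1))
E
```

```text
top
table z 0.07475531767170196 2.9630385978299105
bottle [458.7 161.7  20.8 458.2 160.8 100.1 119. ]
red [368.  175.4  21.1 368.2 175.1  99.7 124. ]
plate [435.5  -5.9  30.4 435.1  -6.   16.2 231. ]
amber [ 451.2 -176.8   14.9  451.5 -174.5   66.6   56. ]
tube [ 445.3 -333.5   17.6  444.9 -332.2  114.7   90. ]
amberbody [ 451.3 -175.8   15.5  449.2 -168.2   35.    13. ]
tubebody [ 446.3 -326.6   12.8  444.7 -321.7   56.7   37. ]
bottlebody [456.6 148.3  20.5 453.8 141.8  41.4  16. ]
carton [472.2 333.4  90.3  45.8  20.8  59.9 357. ]
yel [466.7 454.4  89.   47.2   9.5  59.6 366. ]
wt [ 635.9 -138.   157.7  104.4   76.    19.4  439. ]
st [629.3 140.4 133.1 237.9   4.5  19.2 689. ]
side
table z 0.0383299848367642 1.999367850908987
bottle [453.6 161.2  22.2 451.2 163.7  98.8 154. ]
red [362.5 175.2  21.3 361.2 177.6  98.8 169. ]
plate [429.8  -5.1  32.2 428.5  -4.7  15.8 231. ]
amber [ 444.9 -174.2   15.6  443.9 -172.    63.4   74. ]
tube [ 439.4 -333.5   17.6  438.5 -330.3  113.6   63. ]
amberbody [ 444.3 -174.6   15.5  441.5 -167.    31.6   67. ]
tubebody [ 437.7 -330.2   15.4  436.3 -324.3   58.2  137. ]
bottlebody [451.  163.2  24.7 443.4 176.7  39.8 202. ]
carton [466.3 333.   91.1  47.9  20.3  58.9 601. ]
yel [461.4 453.8  91.1  46.9  11.1  58.9 761. ]
wt [ 629.8 -138.2  161.4  109.4   75.6   18.3  393. ]
st [623.4 137.5 133.8 242.5   4.4  18.  880. ]
```

```bash
cat > plan.py <<'E'
import sys,numpy as np
from scipy.spatial.transform import Rotation as R
from cell import sense
s=sense();p=np.array(s['tool_pos']);M=R.from_rotvec(s['eef_rot']).as_matrix()
ang=lambda M:np.degrees(np.arctan2(M[1,1],M[0,1]))
print(round(s['clock'],2),p.round(1),'yang',ang(M).round(1),'tilt',M[2].round(3),'w',round(s['gripper_width'],1),np.round(s['contact_force'],1),round(s['grip_force'],1),np.round(s['qpos'],2))
for a in sys.argv[1:]:          # x,y,z,angle
    t=np.array([float(v) for v in a.split(',')]);d=(t[3]-ang(M)+180)%360-180;D=t[:3]-p
    n=max(int(np.ceil(max(np.linalg.norm(D)/55,abs(d)/10.5))),1)
    print(a,n)
    for i in range(n):
        print('  ',(M.T@(D/n)).round(1).tolist(),round(-d/n,1)); M=M@R.from_euler('z',-d/n,degrees=True).as_matrix()
    p=t[:3]
E
python3 plan.py 600,-200,250,0
```

```text
1.2 [ 146.2 -633.3  242.3] yang -77.0 tilt [ 0. -0. -1.] w 85.4 [-0.4  0.7  0.4] 0.0 [ 1.32  0.61 -0.01  1.42  0.01  1.1  -0.04]
600,-200,250,0 12
   [45.0, -26.7, -0.6] -6.4
   [47.7, -21.5, -0.6] -6.4
   [49.8, -16.0, -0.6] -6.4
   [51.3, -10.4, -0.6] -6.4
   [52.1, -4.6, -0.6] -6.4
   [52.3, 1.3, -0.6] -6.4
   [51.8, 7.1, -0.6] -6.4
   [50.7, 12.9, -0.6] -6.4
   [48.9, 18.4, -0.6] -6.4
   [46.6, 23.8, -0.6] -6.4
   [43.6, 28.9, -0.6] -6.4
   [40.1, 33.5, -0.6] -6.4
```

Emit:
jog_arm([
  {"gripper": -1,"xyz": [45,-27,-1],"yaw": -6.4},
  {"gripper": -1,"xyz": [48,-21,-1],"yaw": -6.4},
  {"gripper": -1,"xyz": [50,-16,-1],"yaw": -6.4},
  {"gripper": -1,"xyz": [51,-10,-1],"yaw": -6.4},
  {"gripper": -1,"xyz": [52,-5,-1],"yaw": -6.4},
])

```text
clock: 1.82
tool_pos: [336.8, -451.9, 247.6]
eef_rot: [2.9, 1.207, 0.0]
contact_force: [0.4, -0.9, 0.2]
gripper_width: 85.4
grip_force: 0.0
```

Emit:
jog_arm([
  {"gripper": -1,"xyz": [52,1,-1],"yaw": -6.4},
  {"gripper": -1,"xyz": [52,7,-1],"yaw": -6.4},
  {"gripper": -1,"xyz": [51,13,-1],"yaw": -6.4},
  {"gripper": -1,"xyz": [49,18,-1],"yaw": -6.4},
  {"gripper": -1,"xyz": [47,24,0],"yaw": -6.4},
])

```text
clock: 2.45
tool_pos: [526.1, -270.9, 251.7]
eef_rot: [2.455, 1.959, 0.0]
contact_force: [0.6, -0.3, -0.1]
gripper_width: 85.5
grip_force: 0.0
```

Emit:
jog_arm([
  {"gripper": -1,"xyz": [44,29,0],"yaw": -6.4},
  {"gripper": -1,"xyz": [40,34,0],"yaw": -6.4},
  {"gripper": -1,"xyz": [0,0,0],"yaw": 0},
])

```text
clock: 2.82
tool_pos: [604.6, -193.4, 251.2]
eef_rot: [-2.214, -2.227, -0.008]
contact_force: [0.2, 0.1, -0.9]
gripper_width: 85.2
grip_force: 0.0
```

```bash
python3 plan.py 456,161.5,170,0
```

```text
2.83 [ 604.6 -193.4  251.2] yang 0.3 tilt [ 0.005  0.003 -1.   ] w 85.2 [ 0.2  0.1 -0.9] 0.0 [ 0.51  0.61 -0.41  1.45  0.25  1.13  0.07]
456,161.5,170,0 8
   [44.4, -18.3, 10.3] 0.0
   [44.4, -18.4, 10.3] 0.0
   [44.4, -18.4, 10.3] 0.0
   [44.4, -18.4, 10.3] 0.0
   [44.4, -18.5, 10.3] 0.0
   [44.4, -18.5, 10.3] 0.0
   [44.3, -18.5, 10.3] 0.0
   [44.3, -18.6, 10.3] 0.0
```

Emit:
jog_arm([
  {"gripper": -0.6,"xyz": [44,-18,10]},
  {"gripper": -0.6,"xyz": [44,-18,10]},
  {"gripper": -0.6,"xyz": [44,-18,10]},
  {"gripper": -0.6,"xyz": [44,-19,10]},
  {"gripper": -0.6,"xyz": [44,-19,10]},
])

```text
schema error: expected keys gripper, xyz, yaw
```

Emit:
jog_arm([
  {"gripper": -0.6,"xyz": [44,-19,10]},
  {"gripper": -0.6,"xyz": [44,-19,10]},
  {"gripper": -0.6,"xyz": [45,-19,10]},
  {"gripper": -0.6,"xyz": [0,0,0]},
  {"gripper": -0.6,"xyz": [0,0,0]},
])

```text
schema error: expected keys gripper, xyz, yaw
```

```bash
python3 plan.py 456,161.5,50,0; python3 - <<'E'
from h import *
for n in("top","side"):
    p=optics.get_image(n); P,C=cloud(p); cv2.imwrite(f'pics/{n}1.png',p['frame'])
    Q=P[near(P,(456,161),60,140,230)]; 
    for lo in range(150,230,10):
        q=Q[(Q[:,2]>=lo)&(Q[:,2]<lo+10)]
        if len(q): print(n,lo,len(q),q[:,:2].min(0).round(),q[:,:2].max(0).round())
p=cv2.imread('pics/side1.png')[130:290,170:360]; cv2.imwrite('pics/side1c.png',cv2.resize(p,None,fx=3.5,fy=3.5))
E
```

```text
2.83 [ 604.6 -193.4  251.2] yang 0.3 tilt [ 0.005  0.003 -1.   ] w 85.2 [ 0.2  0.1 -0.9] 0.0 [ 0.51  0.61 -0.41  1.45  0.25  1.13  0.07]
456,161.5,50,0 8
   [44.4, -18.4, 25.3] 0.0
   [44.3, -18.4, 25.3] 0.0
   [44.3, -18.4, 25.3] 0.0
   [44.3, -18.5, 25.3] 0.0
   [44.3, -18.5, 25.3] 0.0
   [44.3, -18.5, 25.3] 0.0
   [44.3, -18.6, 25.3] 0.0
   [44.3, -18.6, 25.3] 0.0
```

View pics/side1c.png

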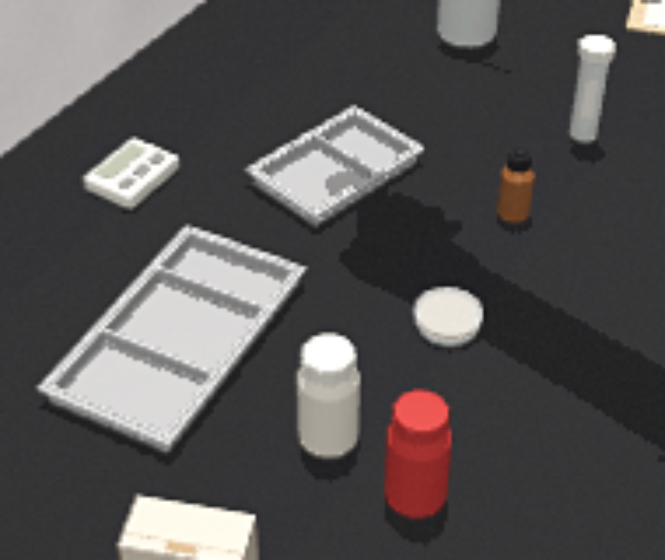

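The move was refused because every row needs a yaw key. The picture shows the bottles upright at (330,400) and (418,450) in the crop, and an undisturbed scene.

Emit:
jog_arm([
  {"gripper": -0.6,"xyz": [44,-18,10],"yaw": 0},
  {"gripper": -0.6,"xyz": [44,-18,10],"yaw": 0},
  {"gripper": -0.6,"xyz": [44,-18,10],"yaw": 0},
  {"gripper": -0.6,"xyz": [44,-19,10],"yaw": 0},
  {"gripper": -0.6,"xyz": [44,-19,10],"yaw": 0},
])

```text
clock: 3.55
tool_pos: [509.5, 19.5, 201.4]
eef_rot: [2.229, 2.211, -0.001]
contact_force: [0.5, 0.7, 0.3]
gripper_width: 68.2
grip_force: 0.0
```

Emit:
jog_arm([
  {"gripper": -0.6,"xyz": [44,-19,10],"yaw": 0},
  {"gripper": -0.6,"xyz": [44,-19,10],"yaw": 0},
  {"gripper": -0.6,"xyz": [45,-19,10],"yaw": 0},
  {"gripper": -0.6,"xyz": [0,0,0],"yaw": 0},
  {"gripper": -0.6,"xyz": [0,0,0],"yaw": 0},
])

```text
clock: 4.18
tool_pos: [454.4, 151.9, 171.6]
eef_rot: [2.227, 2.213, -0.001]
contact_force: [0.4, -0.9, 0.4]
gripper_width: 68.5
grip_force: 0.0
```

```bash
python3 plan.py 456,161.5,50,0; python3 - <<'E'
from h import *
for n in("top","side"):
    p=optics.get_image(n); P,C=cloud(p); cv2.imwrite(f'pics/{n}1.png',p['frame'])
    Q=P[near(P,(456,161),60,140,230)]; 
    for lo in range(150,230,10):
        q=Q[(Q[:,2]>=lo)&(Q[:,2]<lo+10)]
        if len(q): print(n,lo,len(q),q[:,:2].min(0).round(),q[:,:2].max(0).round())
p=cv2.imread('pics/side1.png')[110:290,170:360]; cv2.imwrite('pics/side1d.png',cv2.resize(p,None,fx=3,fy=3))
E
```

```text
4.17 [454.4 151.9 171.6] yang -0.4 tilt [-0.002  0.001 -1.   ] w 68.5 [ 0.4 -0.9  0.4] 0.0 [-0.08  0.48 -0.41  1.98  0.28  0.74 -0.67]
456,161.5,50,0 3
   [3.3, 0.5, 40.5] -0.1
   [3.3, 0.5, 40.5] -0.1
   [3.3, 0.5, 40.5] -0.1
top 210 1 [504. 139.] [504. 139.]
side 160 5 [413. 142.] [489. 160.]
side 170 30 [407. 141.] [499. 163.]
side 180 44 [404. 143.] [502. 162.]
side 190 47 [405. 143.] [501. 163.]
side 200 39 [404. 138.] [507. 164.]
side 210 59 [398. 142.] [515. 165.]
side 220 84 [398. 136.] [516. 168.]
```

View pics/side1d.png

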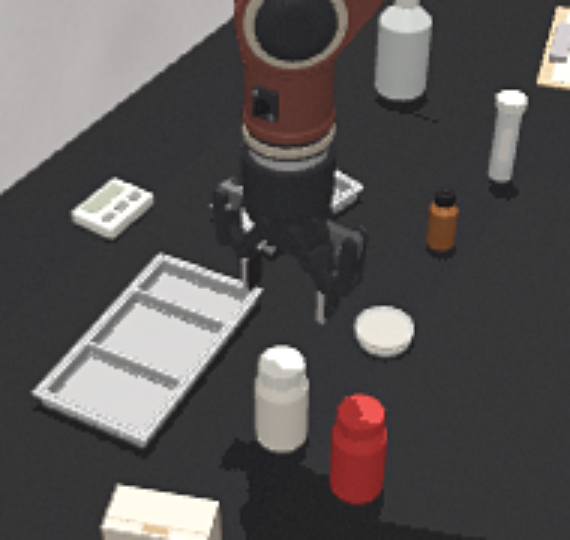

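Emit:
jog_arm([
  {"gripper": -0.6,"xyz": [9.5,0,0],"yaw": 0},
  {"gripper": -0.6,"xyz": [0,0,40],"yaw": 0},
  {"gripper": -0.6,"xyz": [0,0,40],"yaw": 0},
  {"gripper": -0.6,"xyz": [0,0,41],"yaw": 0},
  {"gripper": -0.6,"xyz": [0,0,0],"yaw": 0},
])

```text
clock: 4.9
tool_pos: [452.3, 162.6, 48.3]
eef_rot: [-2.224, -2.216, 0.009]
contact_force: [-0.3, -0.0, 0.7]
gripper_width: 68.3
grip_force: 0.0
```

Emit:
jog_arm([
  {"gripper": -0.2,"xyz": [0,0,0],"yaw": 0},
  {"gripper": 0.2,"xyz": [0,0,0],"yaw": 0},
  {"gripper": 0.4,"xyz": [0,0,0],"yaw": 0},
  {"gripper": 0.4,"xyz": [0,0,0],"yaw": 0},
  {"gripper": 0.4,"xyz": [0,0,0],"yaw": 0},
], force=30)

```text
clock: 5.52
tool_pos: [454.8, 163.8, 51.7]
eef_rot: [2.225, 2.216, 0.004]
contact_force: [0.2, -0.5, 6.7]
gripper_width: 49.4
grip_force: 31.9
```

```bash
python3 plan.py 454.5,161.5,120,0 640,-109.9,120,0; python3 - <<'E'
from h import *
p=optics.get_image("side"); P,C=cloud(p)
m=near(P,(452,163),26,20,102)&(C.min(1)>120); Q=P[m]; print(np.round([*Q.min(0),*Q.max(0)]), cap(P,(452,163),24,93,104), cap(P,(452,163),30,12,40))
E
```

```text
5.53 [454.8 163.8  51.7] yang -0.2 tilt [ 0.001  0.003 -1.   ] w 49.4 [ 0.2 -0.5  6.7] 31.9 [-0.2   0.68 -0.28  2.08  0.42  0.44 -0.81]
454.5,161.5,120,0 2
   [-1.1, -0.1, -34.1] -0.1
   [-1.1, -0.1, -34.1] -0.1
640,-109.9,120,0 6
   [-45.2, 30.9, 0.0] 0.0
   [-45.2, 30.9, 0.0] 0.0
   [-45.2, 30.9, 0.0] 0.0
   [-45.2, 30.9, 0.0] 0.0
   [-45.2, 30.9, 0.0] 0.0
   [-45.2, 30.9, 0.0] 0.0
[428. 157.  21. 475. 187. 102.] [454.3 169.2  18.4 454.2 172.2  98.5  69. ] [450.2 167.8  23.5 444.  178.   25.5 101. ]
```

Emit:
jog_arm([
  {"gripper": 0.4,"xyz": [0,0,-30],"yaw": 0},
  {"gripper": 0.4,"xyz": [0,0,-30],"yaw": 0},
  {"gripper": 0.4,"xyz": [-25,16,0],"yaw": 0},
  {"gripper": 0.4,"xyz": [-45,31,0],"yaw": 0},
  {"gripper": 0.4,"xyz": [-45,31,0],"yaw": 0},
])

```text
clock: 6.2
tool_pos: [532.1, 47.1, 110.8]
eef_rot: [2.224, 2.219, 0.001]
contact_force: [0.5, 0.6, -1.4]
gripper_width: 49.2
grip_force: 32.0
```

Emit:
jog_arm([
  {"gripper": 0.4,"xyz": [-45,31,0],"yaw": 0},
  {"gripper": 0.4,"xyz": [-45,31,0],"yaw": 0},
  {"gripper": 0.4,"xyz": [-45,31,0],"yaw": 0},
  {"gripper": 0.4,"xyz": [-22,14,0],"yaw": 0},
  {"gripper": 0.4,"xyz": [0,0,0],"yaw": 0},
])

```text
clock: 6.82
tool_pos: [637.9, -113.1, 109.7]
eef_rot: [2.231, 2.211, -0.002]
contact_force: [-0.4, 1.3, -0.7]
gripper_width: 49.5
grip_force: 32.0
```

Emit:
jog_arm([
  {"gripper": 0.4,"xyz": [0,0,0],"yaw": 0},
  {"gripper": 0.4,"xyz": [0,0,0],"yaw": 0},
])

```text
clock: 7.08
tool_pos: [637.3, -107.0, 110.5]
eef_rot: [-2.221, -2.22, -0.001]
contact_force: [-0.3, 0.0, -1.5]
gripper_width: 49.3
grip_force: 32.0
```

```bash
python3 plan.py 638,-110,56,0
```

```text
7.08 [ 637.3 -107.   110.5] yang -0.0 tilt [ 0.001 -0.001 -1.   ] w 49.3 [-0.3  0.  -1.5] 32.0 [ 0.37  0.78 -0.41  1.57  0.38  0.88 -0.18]
638,-110,56,0 1
   [-3.1, 0.8, 54.5] -0.0
```

Emit:
jog_arm([
  {"gripper": 0.4,"xyz": [-2,1,25],"yaw": 0},
  {"gripper": 0.4,"xyz": [0,0,20],"yaw": 0},
  {"gripper": 0.4,"xyz": [0,0,4],"yaw": 0},
  {"gripper": 0.4,"xyz": [0,0,2],"yaw": 0},
  {"gripper": 0.4,"xyz": [0,0,0],"yaw": 0},
])

```text
clock: 7.7
tool_pos: [639.4, -111.1, 59.9]
eef_rot: [2.225, 2.217, 0.002]
contact_force: [0.4, 1.3, -1.0]
gripper_width: 48.8
grip_force: 32.0
```

Emit:
jog_arm([
  {"gripper": 0.4,"xyz": [0,0,1],"yaw": 0},
  {"gripper": 0.4,"xyz": [0,0,1],"yaw": 0},
  {"gripper": 0.4,"xyz": [0,0,0],"yaw": 0},
])

```text
clock: 8.07
tool_pos: [638.9, -111.3, 57.4]
eef_rot: [2.225, 2.217, 0.0]
contact_force: [-0.2, -0.2, -2.2]
gripper_width: 49.0
grip_force: 32.0
```

```bash
python3 plan.py 638,-110,56,0;python3 - <<'E'
from h import *
p=optics.get_image("side");cv2.imwrite('pics/side2.png',cv2.resize(p['frame'][100:230,200:360],None,fx=4,fy=4))
E
```

```text
8.07 [ 638.9 -111.3   57.4] yang -0.2 tilt [ 0.  0. -1.] w 49.0 [-0.2 -0.2 -2.2] 32.0 [ 0.36  0.85 -0.38  1.59  0.41  0.78 -0.21]
638,-110,56,0 1
   [1.3, -0.9, 1.4] -0.2
```

View pics/side2.png

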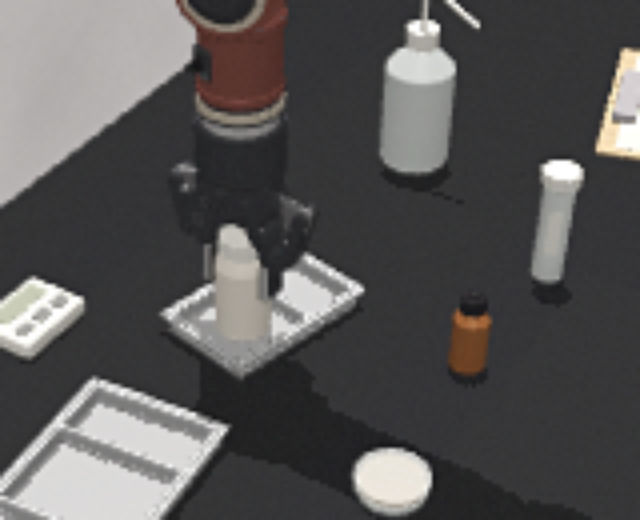

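The bottle is held upright in the wide compartment, at about (243,300) in the crop, just above the floor.

Emit:
jog_arm([
  {"gripper": 0.4,"xyz": [0,0,0.7],"yaw": 0},
  {"gripper": 0.4,"xyz": [0,0,0.7],"yaw": 0},
])

```text
clock: 8.38
tool_pos: [638.9, -111.2, 56.0]
eef_rot: [-2.225, -2.217, -0.0]
contact_force: [-1.8, -0.3, 2.3]
gripper_width: 49.3
grip_force: 32.4
```

Emit:
jog_arm([
  {"gripper": 0.4,"xyz": [0,0,0.7],"yaw": 0},
  {"gripper": 0.4,"xyz": [0,0,0],"yaw": 0},
])

```text
clock: 8.62
tool_pos: [638.9, -111.3, 55.9]
eef_rot: [2.225, 2.217, -0.0]
contact_force: [-2.1, 0.4, 4.1]
gripper_width: 48.9
grip_force: 32.4
```

Emit:
jog_arm([
  {"gripper": 0.4,"xyz": [0,0,0.7],"yaw": 0},
  {"gripper": 0.4,"xyz": [0,0,0],"yaw": 0},
])

```text
clock: 8.88
tool_pos: [638.9, -111.3, 55.9]
eef_rot: [2.225, 2.217, -0.0]
contact_force: [-2.8, -0.2, 8.0]
gripper_width: 48.9
grip_force: 32.7
```

Emit:
jog_arm([
  {"gripper": 0.0,"xyz": [0,0,-0.5],"yaw": 0},
  {"gripper": -0.5,"xyz": [0,0,0],"yaw": 0},
  {"gripper": -0.5,"xyz": [0,0,0],"yaw": 0},
  {"gripper": -0.5,"xyz": [0,0,-15],"yaw": 0},
  {"gripper": -0.5,"xyz": [0,0,-40],"yaw": 0},
])

```text
clock: 9.5
tool_pos: [637.5, -111.2, 109.2]
eef_rot: [-2.223, -2.215, 0.004]
contact_force: [1.0, 0.2, 0.0]
gripper_width: 64.3
grip_force: 0.0
```

Emit:
jog_arm([
  {"gripper": -0.5,"xyz": [0,0,-50],"yaw": 0},
  {"gripper": -0.5,"xyz": [-20,-18,-25],"yaw": 0},
  {"gripper": -0.5,"xyz": [-40,-36,0],"yaw": 0},
  {"gripper": -0.5,"xyz": [-40,-36,0],"yaw": 0},
  {"gripper": -0.5,"xyz": [-40,-36,0],"yaw": 0},
])

```text
clock: 10.12
tool_pos: [511.6, -252.1, 186.2]
eef_rot: [2.224, 2.216, 0.001]
contact_force: [0.2, -0.4, -0.1]
gripper_width: 64.1
grip_force: 0.0
```

Emit:
jog_arm([
  {"gripper": -0.5,"xyz": [-40,-36,0],"yaw": 0},
  {"gripper": -0.5,"xyz": [-30,-27,0],"yaw": 0},
  {"gripper": -0.5,"xyz": [-12,-10,0],"yaw": 0},
  {"gripper": -0.5,"xyz": [0,0,0],"yaw": 0},
  {"gripper": -0.5,"xyz": [0,0,0],"yaw": 0},
])

```text
clock: 10.75
tool_pos: [441.1, -330.4, 185.4]
eef_rot: [2.221, 2.221, 0.004]
contact_force: [0.2, 0.4, -0.9]
gripper_width: 64.1
grip_force: 0.0
```

```bash
python3 plan.py 440.5,-333.5,67,0;python3 - <<'E'
from h import *
for n in("top","side"):
    p=optics.get_image(n); P,C=cloud(p)
    print(n,cap(P,(638,-110),35,94,115)); m=near(P,(438,-333),22,100,125)&(C.min(1)>120); print(P[m].min(0).round(1),P[m].max(0).round(1),m.sum())
    Q=P[near(P,(633,-138),105,13,24)]; rr=cv2.minAreaRect(Q[:,:2].astype(np.float32)); print(rr)
    if n=='side': cv2.imwrite('pics/side3.png',cv2.resize(p['frame'][70:220,200:400],None,fx=4,fy=4))
E
```

```text
10.75 [ 441.1 -330.4  185.4] yang 0.0 tilt [ 0.001  0.002 -1.   ] w 64.1 [ 0.2  0.4 -0.9] 0.0 [ 0.92  0.57 -0.48  1.78  0.33  0.88  0.29]
440.5,-333.5,67,0 3
   [-1.1, -0.3, 39.5] 0.0
   [-1.1, -0.3, 39.5] 0.0
   [-1.1, -0.3, 39.5] 0.0
top [ 642.1 -113.5   21.5  641.2 -113.7  104.1  118. ]
[ 429.3 -348.   104.2] [ 459.3 -315.9  121.1] 82
((635.5596923828125, -137.93698120117188), (157.67623901367188, 104.27461242675781), 76.06244659423828)
side [ 635.3 -114.    22.2  632.9 -110.3  102.4   88. ]
[ 421.6 -351.4  101.2] [ 454.8 -314.8  118. ] 71
((628.9921875, -138.79949951171875), (162.0696258544922, 105.9193344116211), 75.44477844238281)
```

View pics/side3.png

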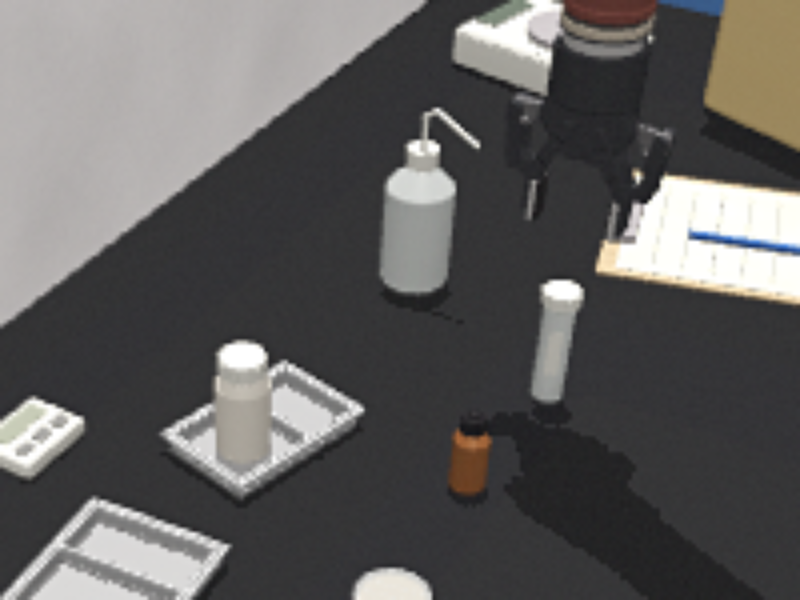

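The bottle stands upright in the wide compartment, at (243,400) in the crop. The gripper is above the tube at (555,340).

Emit:
jog_arm([
  {"gripper": -0.5,"xyz": [-2,0,20],"yaw": 0},
  {"gripper": -0.5,"xyz": [0,0,45],"yaw": 0},
  {"gripper": -0.5,"xyz": [0,0,40],"yaw": 0},
  {"gripper": -0.5,"xyz": [0,0,10],"yaw": 0},
  {"gripper": -0.5,"xyz": [0,0,0],"yaw": 0},
])

```text
clock: 11.48
tool_pos: [440.0, -333.9, 70.2]
eef_rot: [-2.224, -2.219, -0.001]
contact_force: [0.9, 0.0, 0.2]
gripper_width: 64.1
grip_force: 0.0
```

Emit:
jog_arm([
  {"gripper": 0.0,"xyz": [0,0,0],"yaw": 0},
  {"gripper": 0.3,"xyz": [0,0,0],"yaw": 0},
  {"gripper": 0.7,"xyz": [0,0,0],"yaw": 0},
  {"gripper": 0.7,"xyz": [0,0,0],"yaw": 0},
  {"gripper": 0.7,"xyz": [0,0,0],"yaw": 0},
], force=30)

```text
clock: 12.1
tool_pos: [440.4, -335.1, 71.5]
eef_rot: [2.223, 2.215, 0.001]
contact_force: [-0.1, 0.5, 6.3]
gripper_width: 29.9
grip_force: 25.8
```

```bash
python3 plan.py 440,-333,145,0 622,-178,145,0
```

```text
12.1 [ 440.4 -335.1   71.5] yang -0.2 tilt [-0.002  0.003 -1.   ] w 29.9 [-0.1  0.5  6.3] 25.8 [ 0.86  0.72 -0.39  1.87  0.44  0.63  0.2 ]
440,-333,145,0 2
   [1.0, -0.1, -36.8] -0.1
   [1.0, -0.1, -36.8] -0.1
622,-178,145,0 5
   [31.0, 36.4, 0.1] 0.0
   [31.0, 36.4, 0.1] 0.0
   [31.0, 36.4, 0.1] 0.0
   [31.0, 36.4, 0.1] 0.0
   [31.0, 36.4, 0.1] 0.0
```

Emit:
jog_arm([
  {"gripper": 0.7,"xyz": [0,0,-30],"yaw": 0},
  {"gripper": 0.7,"xyz": [0,0,-30],"yaw": 0},
  {"gripper": 0.7,"xyz": [16,18,0],"yaw": 0},
  {"gripper": 0.7,"xyz": [31,36,0],"yaw": 0},
  {"gripper": 0.7,"xyz": [31,36,0],"yaw": 0},
])

```text
clock: 12.72
tool_pos: [529.4, -256.6, 129.9]
eef_rot: [-2.227, -2.215, 0.001]
contact_force: [1.3, 0.1, -0.8]
gripper_width: 29.4
grip_force: 27.1
```

Emit:
jog_arm([
  {"gripper": 0.7,"xyz": [31,36,0],"yaw": 0},
  {"gripper": 0.7,"xyz": [31,36,0],"yaw": 0},
  {"gripper": 0.7,"xyz": [16,20,0],"yaw": 0},
  {"gripper": 0.7,"xyz": [0,0,0],"yaw": 0},
  {"gripper": 0.7,"xyz": [0,0,0],"yaw": 0},
])

```text
clock: 13.35
tool_pos: [620.0, -181.0, 129.4]
eef_rot: [-2.227, -2.215, 0.005]
contact_force: [-0.5, -0.9, -0.7]
gripper_width: 29.5
grip_force: 27.1
```

```bash
python3 plan.py 622,-178.7,75.5,0
```

```text
13.35 [ 620.  -181.   129.4] yang -0.3 tilt [-0.001 -0.003 -1.   ] w 29.5 [-0.5 -0.9 -0.7] 27.1 [ 0.48  0.76 -0.41  1.55  0.36  0.91 -0.06]
622,-178.7,75.5,0 1
   [2.4, 2.2, 53.9] -0.3
```

Emit:
jog_arm([
  {"gripper": 0.7,"xyz": [1,1,25],"yaw": 0},
  {"gripper": 0.7,"xyz": [0,0,20],"yaw": 0},
  {"gripper": 0.7,"xyz": [0,0,5],"yaw": 0},
  {"gripper": 0.7,"xyz": [0,0,1],"yaw": 0},
  {"gripper": 0.7,"xyz": [0,0,0],"yaw": 0},
])

```text
clock: 13.98
tool_pos: [623.1, -178.3, 79.7]
eef_rot: [2.225, 2.217, 0.001]
contact_force: [-0.2, -0.4, -0.9]
gripper_width: 29.7
grip_force: 27.1
```

Emit:
jog_arm([
  {"gripper": 0.7,"xyz": [0,0,0.7],"yaw": 0},
  {"gripper": 0.7,"xyz": [0,0,0.7],"yaw": 0},
  {"gripper": 0.7,"xyz": [0,0,0],"yaw": 0},
])

```text
clock: 14.35
tool_pos: [622.7, -178.2, 77.8]
eef_rot: [2.225, 2.217, 0.0]
contact_force: [-0.2, 0.2, -0.8]
gripper_width: 29.6
grip_force: 27.1
```

Emit:
jog_arm([
  {"gripper": 0.7,"xyz": [0,0,0.7],"yaw": 0},
  {"gripper": 0.7,"xyz": [0,0,0],"yaw": 0},
])

```text
clock: 14.6
tool_pos: [622.6, -178.2, 76.8]
eef_rot: [-2.225, -2.217, 0.0]
contact_force: [-0.3, 0.2, -0.1]
gripper_width: 29.5
grip_force: 27.1
```

Emit:
jog_arm([
  {"gripper": 0.7,"xyz": [0,0,0.7],"yaw": 0},
  {"gripper": 0.7,"xyz": [0,0,0],"yaw": 0},
])

```text
clock: 14.85
tool_pos: [622.6, -178.2, 76.2]
eef_rot: [-2.225, -2.217, 0.0]
contact_force: [-0.3, -0.0, -0.3]
gripper_width: 29.3
grip_force: 27.1
```

Emit:
jog_arm([
  {"gripper": 0.7,"xyz": [0,0,0.7],"yaw": 0},
  {"gripper": 0.7,"xyz": [0,0,0],"yaw": 0},
])

```text
clock: 15.1
tool_pos: [622.7, -178.2, 75.7]
eef_rot: [2.225, 2.217, 0.0]
contact_force: [0.3, 0.0, 0.8]
gripper_width: 29.6
grip_force: 26.9
```

Emit:
jog_arm([
  {"gripper": 0.7,"xyz": [0,0,0.7],"yaw": 0},
  {"gripper": 0.7,"xyz": [0,0,0],"yaw": 0},
])

```text
clock: 15.35
tool_pos: [622.9, -178.1, 75.6]
eef_rot: [2.225, 2.217, 0.001]
contact_force: [-0.8, 0.1, 5.1]
gripper_width: 29.5
grip_force: 26.3
```

Emit:
jog_arm([
  {"gripper": 0.3,"xyz": [0,0,-0.5],"yaw": 0},
  {"gripper": 0.0,"xyz": [0,0,0],"yaw": 0},
  {"gripper": 0.0,"xyz": [0,0,0],"yaw": 0},
  {"gripper": 0.0,"xyz": [0,0,-15],"yaw": 0},
  {"gripper": 0.0,"xyz": [0,0,-40],"yaw": 0},
])

```text
clock: 15.98
tool_pos: [621.2, -178.1, 129.5]
eef_rot: [-2.222, -2.215, 0.004]
contact_force: [0.9, -0.1, 0.9]
gripper_width: 42.6
grip_force: 0.0
```

Emit:
jog_arm([
  {"gripper": -0.5,"xyz": [0,0,-50],"yaw": 0},
  {"gripper": -1,"xyz": [20,-22,0],"yaw": 0},
  {"gripper": -1,"xyz": [35,-39,0],"yaw": 0},
  {"gripper": -1,"xyz": [35,-39,0],"yaw": 0},
  {"gripper": -1,"xyz": [35,-39,0],"yaw": 0},
])

```text
clock: 16.6
tool_pos: [483.3, -51.5, 181.5]
eef_rot: [2.224, 2.216, 0.003]
contact_force: [0.6, -0.3, 0.1]
gripper_width: 85.4
grip_force: 0.0
```

Emit:
jog_arm([
  {"gripper": -1,"xyz": [30,-34,20],"yaw": 0},
  {"gripper": -1,"xyz": [18,-18,40],"yaw": 0},
  {"gripper": -1,"xyz": [0,0,40],"yaw": 0},
  {"gripper": -1,"xyz": [0,0,0],"yaw": 0},
  {"gripper": -1,"xyz": [0,0,0],"yaw": 0},
])

```text
clock: 17.23
tool_pos: [433.6, -4.5, 81.6]
eef_rot: [2.224, 2.216, 0.003]
contact_force: [0.0, 0.5, 0.4]
gripper_width: 85.5
grip_force: 0.0
```

```bash
python3 plan.py 431.5,-5.5,10,0;python3 - <<'E'
from h import *
for n in("top","side"):
    p=optics.get_image(n); P,C=cloud(p)
    print(n,'tube',cap(P,(622,-178),35,105,130),'bot',cap(P,(638,-112),30,94,108))
    if n=='side':
        print('plate',cap(P,(431,-4),40,11,20)); cv2.imwrite('pics/side4.png',cv2.resize(p['frame'][100:250,200:400],None,fx=4,fy=4))
        Q=P[near(P,(431,-5),65,30,110)]
        for lo in range(40,110,10):
            q=Q[(Q[:,2]>=lo)&(Q[:,2]<lo+10)]
            if len(q): print(n,lo,len(q),q[:,:2].min(0).round(),q[:,:2].max(0).round())
E
```

```text
17.23 [433.6  -4.5  81.6] yang -0.2 tilt [ 0.     0.003 -1.   ] w 85.5 [0.  0.5 0.4] 0.0 [ 0.19  0.58 -0.34  2.19  0.45  0.43 -0.51]
431.5,-5.5,10,0 2
   [-0.5, -1.2, 35.8] -0.1
   [-0.5, -1.2, 35.8] -0.1
top tube [ 627.4 -176.4   18.1  626.3 -175.8  118.6   88. ] bot [ 642.3 -113.7   21.3  641.8 -113.4  103.3  108. ]
side tube [ 619.7 -176.6   18.2  619.3 -173.4  116.    70. ] bot [ 632.9 -114.1   22.5  632.8 -110.1  102.2   89. ]
plate [428.8  -6.1  33.  428.3  -4.8  15.7 232. ]
side 80 10 [382. -12.] [476.   5.]
side 90 28 [376. -19.] [487.   8.]
side 100 32 [375. -19.] [488.   7.]
```

View pics/side4.png

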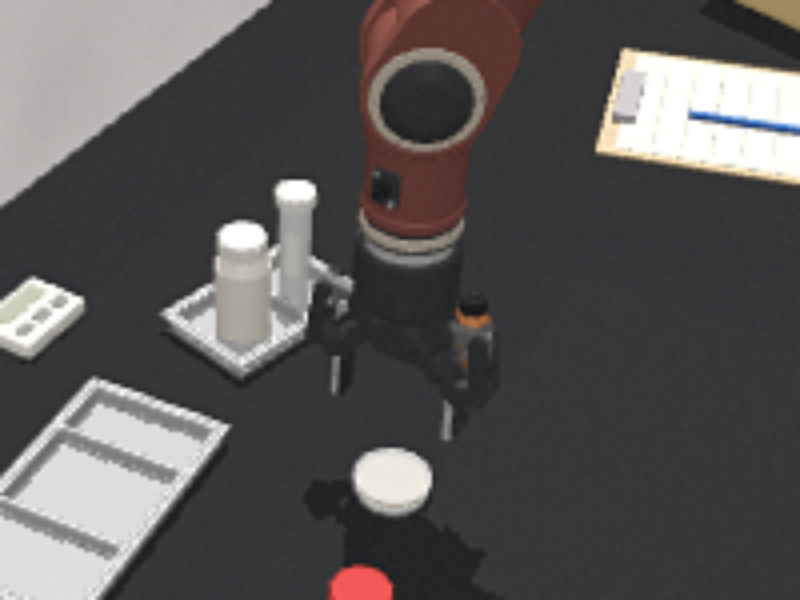

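Both water-kit items stand upright in their compartments: bottle (243,285) and tube (297,250). The gripper is centred over the plate at (392,480).

Emit:
jog_arm([
  {"gripper": -1,"xyz": [-1,-2.5,20],"yaw": 0},
  {"gripper": -1,"xyz": [0,0,30],"yaw": 0},
  {"gripper": -1,"xyz": [0,0,17],"yaw": 0},
  {"gripper": -1,"xyz": [0,0,5],"yaw": 0},
  {"gripper": -1,"xyz": [0,0,0],"yaw": 0},
])

```text
clock: 17.95
tool_pos: [430.4, -5.6, 9.0]
eef_rot: [2.225, 2.216, 0.002]
contact_force: [0.3, -0.5, 0.2]
gripper_width: 85.5
grip_force: 0.0
```

Emit:
jog_arm([
  {"gripper": -0.8,"xyz": [0,0,0],"yaw": 0},
  {"gripper": -0.5,"xyz": [0,0,0],"yaw": 0},
  {"gripper": -0.3,"xyz": [0,0,0],"yaw": 0},
  {"gripper": -0.3,"xyz": [0,0,0],"yaw": 0},
], force=20)

```text
clock: 18.45
tool_pos: [430.3, -5.6, 9.1]
eef_rot: [2.225, 2.216, 0.002]
contact_force: [-0.6, 0.6, 5.5]
gripper_width: 61.1
grip_force: 20.5
```

```bash
python3 plan.py 431,-5,70,0 625.5,129,70,4.5
```

```text
18.45 [430.3  -5.6   9.1] yang -0.2 tilt [-0.     0.002 -1.   ] w 61.1 [-0.6  0.6  5.5] 20.5 [ 0.08  0.72 -0.17  2.24  0.55  0.22 -0.6 ]
431,-5,70,0 2
   [0.3, 0.4, -30.4] -0.1
   [0.3, 0.4, -30.4] -0.1
625.5,129,70,4.5 5
   [26.8, 38.9, 0.1] -0.9
   [26.2, 39.3, 0.1] -0.9
   [25.6, 39.7, 0.1] -0.9
   [24.9, 40.1, 0.1] -0.9
   [24.3, 40.5, 0.1] -0.9
```

Emit:
jog_arm([
  {"gripper": -0.3,"xyz": [0,0,-20],"yaw": 0},
  {"gripper": -0.3,"xyz": [0,0,-40],"yaw": 0},
  {"gripper": -0.3,"xyz": [13,20,0],"yaw": -0.9},
  {"gripper": -0.3,"xyz": [26,39,0],"yaw": -0.9},
  {"gripper": -0.3,"xyz": [26,39,0],"yaw": -0.9},
])

```text
clock: 19.08
tool_pos: [527.6, 61.0, 68.8]
eef_rot: [2.173, 2.268, -0.0]
contact_force: [0.5, 0.6, -1.6]
gripper_width: 60.7
grip_force: 22.4
```

Emit:
jog_arm([
  {"gripper": -0.3,"xyz": [25,40,0],"yaw": -0.9},
  {"gripper": -0.3,"xyz": [25,40,0],"yaw": -0.9},
  {"gripper": -0.3,"xyz": [12,20,0],"yaw": 0},
  {"gripper": -0.3,"xyz": [0,0,0],"yaw": 0},
  {"gripper": -0.3,"xyz": [0,0,0],"yaw": 0},
])

```text
clock: 19.7
tool_pos: [621.8, 127.2, 67.9]
eef_rot: [-2.137, -2.302, 0.004]
contact_force: [0.3, -0.1, -0.8]
gripper_width: 61.0
grip_force: 22.4
```

```bash
python3 plan.py 626,129,20,4.5;python3 - <<'E'
from h import *
p=optics.get_image("side"); cv2.imwrite('pics/side5.png',cv2.resize(p['frame'][110:280,150:350],None,fx=3.5,fy=3.5))
E
```

```text
19.7 [621.8 127.2  67.9] yang 4.3 tilt [-0.001 -0.002 -1.   ] w 61.0 [ 0.3 -0.1 -0.8] 22.4 [-0.01  0.82 -0.39  1.63  0.41  0.78 -0.51]
626,129,20,4.5 1
   [1.5, 4.4, 47.9] -0.2
```

View pics/side5.png

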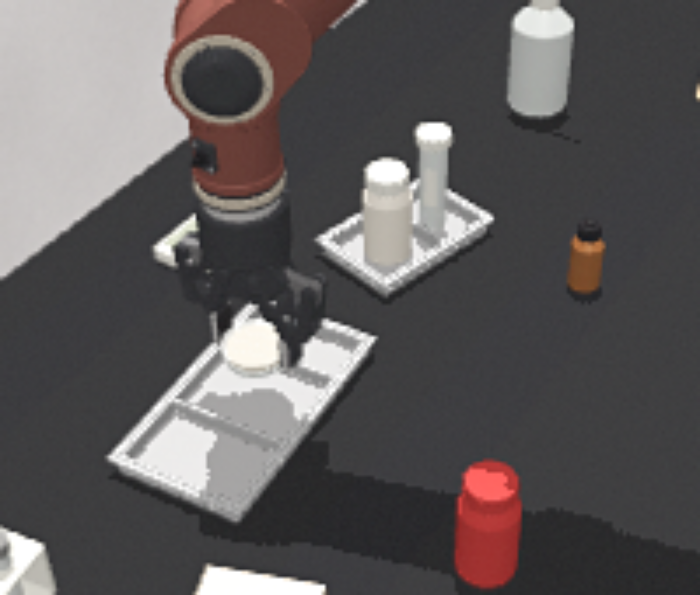

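The plate is held level over the middle compartment, at (253,345) in the crop.

Emit:
jog_arm([
  {"gripper": -0.3,"xyz": [1.5,4,0],"yaw": 0},
  {"gripper": -0.3,"xyz": [0,0,20],"yaw": 0},
  {"gripper": -0.3,"xyz": [0,0,18],"yaw": 0},
  {"gripper": -0.3,"xyz": [0,0,0],"yaw": 0},
  {"gripper": -0.3,"xyz": [0,0,0],"yaw": 0},
])

```text
clock: 20.38
tool_pos: [626.9, 130.4, 30.0]
eef_rot: [-2.136, -2.303, 0.0]
contact_force: [-0.1, -0.1, 0.1]
gripper_width: 60.9
grip_force: 22.4
```

```bash
python3 plan.py 626,129,13,4.5;python3 - <<'E'
from h import *
for n in("top","side"):
    p=optics.get_image(n); P,C=cloud(p)
    if n=='side': print('plate',cap(P,(627,129),40,26,45)); q=P[near(P,(627,129),62,30,60)&(C.max(1)<90)];print(q.min(0),q.max(0))
    Q=P[near(P,(626,139),150,15,23)]; print(n,cv2.minAreaRect(Q[:,:2].astype(np.float32)))
E
```

```text
20.38 [626.9 130.4  30. ] yang 4.3 tilt [ 0. -0. -1.] w 60.9 [-0.1 -0.1  0.1] 22.4 [-0.03  0.88 -0.37  1.63  0.44  0.72 -0.53]
626,129,13,4.5 1
   [-1.3, -1.0, 17.0] -0.2
top ((628.9849243164062, 140.5531463623047), (132.37034606933594, 238.30116271972656), 4.368196964263916)
plate [624.8 136.5  37.6 626.9 135.8  36.1 242. ]
[580.54924615 122.59503862  34.28908357] [669.09566295 143.20703989  59.01289453]
side ((622.9700927734375, 138.6109619140625), (134.0298309326172, 241.09645080566406), 4.150107383728027)
```

Emit:
jog_arm([
  {"gripper": -0.3,"xyz": [-1,-1,5],"yaw": 0},
  {"gripper": -0.3,"xyz": [0,0,6],"yaw": 0},
  {"gripper": -0.3,"xyz": [0,0,3],"yaw": 0},
  {"gripper": -0.3,"xyz": [0,0,1],"yaw": 0},
  {"gripper": -0.3,"xyz": [0,0,0],"yaw": 0},
])

```text
clock: 21.1
tool_pos: [626.1, 129.3, 15.3]
eef_rot: [-2.136, -2.303, -0.0]
contact_force: [1.4, -1.1, -0.7]
gripper_width: 60.9
grip_force: 22.4
```

Emit:
jog_arm([
  {"gripper": -0.3,"xyz": [0,0,0.7],"yaw": 0},
  {"gripper": -0.3,"xyz": [0,0,0],"yaw": 0},
])

```text
clock: 21.35
tool_pos: [626.1, 129.2, 14.7]
eef_rot: [2.137, 2.303, 0.0]
contact_force: [0.4, -0.2, -0.2]
gripper_width: 61.4
grip_force: 22.4
```

Emit:
jog_arm([
  {"gripper": -0.3,"xyz": [0,0,0.7],"yaw": 0},
  {"gripper": -0.3,"xyz": [0,0,0],"yaw": 0},
])

```text
clock: 21.6
tool_pos: [626.0, 129.2, 13.9]
eef_rot: [-2.137, -2.303, -0.0]
contact_force: [-0.3, -0.8, -0.1]
gripper_width: 61.0
grip_force: 22.4
```

Emit:
jog_arm([
  {"gripper": -0.3,"xyz": [0,0,0.6],"yaw": 0},
  {"gripper": -0.3,"xyz": [0,0,0],"yaw": 0},
])

```text
clock: 21.85
tool_pos: [626.1, 129.2, 13.4]
eef_rot: [2.137, 2.303, 0.0]
contact_force: [-0.2, 0.4, -0.5]
gripper_width: 61.1
grip_force: 22.4
```

Emit:
jog_arm([
  {"gripper": -0.3,"xyz": [0,0,0.6],"yaw": 0},
  {"gripper": -0.3,"xyz": [0,0,0],"yaw": 0},
])

```text
clock: 22.1
tool_pos: [626.1, 129.2, 13.3]
eef_rot: [2.136, 2.303, 0.0]
contact_force: [-2.3, -0.7, 4.2]
gripper_width: 60.9
grip_force: 22.7
```

Emit:
jog_arm([
  {"gripper": -0.3,"xyz": [0,0,0.6],"yaw": 0},
  {"gripper": -0.3,"xyz": [0,0,0],"yaw": 0},
])

```text
clock: 22.35
tool_pos: [626.1, 129.2, 13.2]
eef_rot: [2.136, 2.303, 0.0]
contact_force: [-2.6, -1.0, 7.5]
gripper_width: 61.0
grip_force: 23.0
```

Emit:
jog_arm([
  {"gripper": -0.45,"xyz": [0,0,-0.5],"yaw": 0},
  {"gripper": -0.55,"xyz": [0,0,0],"yaw": 0},
  {"gripper": -0.55,"xyz": [0,0,0],"yaw": 0},
  {"gripper": -0.55,"xyz": [0,0,-10],"yaw": 0},
  {"gripper": -0.55,"xyz": [0,0,-30],"yaw": 0},
])

```text
clock: 22.98
tool_pos: [624.9, 128.8, 51.9]
eef_rot: [-2.135, -2.302, 0.005]
contact_force: [-0.0, -0.4, -0.0]
gripper_width: 66.2
grip_force: 0.0
```

Emit:
jog_arm([
  {"gripper": -0.55,"xyz": [0,0,-50],"yaw": 0},
  {"gripper": -0.55,"xyz": [-25,-12,-40],"yaw": 2.3},
  {"gripper": -0.55,"xyz": [-45,-25,0],"yaw": 2.2},
  {"gripper": -0.55,"xyz": [-45,-27,0],"yaw": 0},
  {"gripper": -0.55,"xyz": [-45,-27,0],"yaw": 0},
])

```text
clock: 23.6
tool_pos: [537.7, -33.7, 143.5]
eef_rot: [2.224, 2.217, 0.001]
contact_force: [0.4, -0.8, -0.5]
gripper_width: 66.3
grip_force: 0.0
```

Emit:
jog_arm([
  {"gripper": -0.55,"xyz": [-45,-27,0],"yaw": 0},
  {"gripper": -0.55,"xyz": [-45,-27,0],"yaw": 0},
  {"gripper": -0.55,"xyz": [-35,-22,0],"yaw": 0},
  {"gripper": -0.55,"xyz": [-17,-11,0],"yaw": 0},
  {"gripper": -0.55,"xyz": [0,0,0],"yaw": 0},
])

```text
clock: 24.22
tool_pos: [450.0, -175.6, 143.1]
eef_rot: [2.229, 2.213, -0.001]
contact_force: [-0.0, 1.1, 0.6]
gripper_width: 66.1
grip_force: 0.0
```

Emit:
jog_arm([
  {"gripper": -0.55,"xyz": [0,0,0],"yaw": 0},
])

```text
clock: 24.35
tool_pos: [451.8, -172.8, 143.2]
eef_rot: [2.223, 2.219, 0.003]
contact_force: [0.1, 0.2, 1.4]
gripper_width: 66.4
grip_force: 0.0
```

```bash
python3 plan.py 446,-175,27,0;python3 - <<'E'
from h import *
for n in("top","side"):
    p=optics.get_image(n); P,C=cloud(p)
    Q=P[near(P,(626,129),28,6,30)]; print(n,'plate z',np.percentile(Q[:,2],[5,50,95]).round(1),Q.mean(0).round(1))
    if n=='side':
        print(cap(P,(444,-174),22,58,85))
        cv2.imwrite('pics/side6.png',cv2.resize(p['frame'][130:270,170:350],None,fx=4,fy=4))
E
```

```text
24.35 [ 451.8 -172.8  143.2] yang -0.1 tilt [ 0.001  0.002 -1.   ] w 66.4 [0.1 0.2 1.4] 0.0 [ 0.64  0.54 -0.46  2.    0.37  0.68 -0.06]
446,-175,27,0 3
   [-0.8, -2.0, 38.7] -0.0
   [-0.8, -2.0, 38.7] -0.0
   [-0.8, -2.0, 38.7] -0.0
top plate z [15.5 20.2 25.2] [626.2 129.   20.2]
side plate z [16.3 19.6 22.6] [625.1 130.6  19.4]
[ 445.1 -177.7   12.6  444.6 -172.6   70.4   45. ]
```

View pics/side6.png

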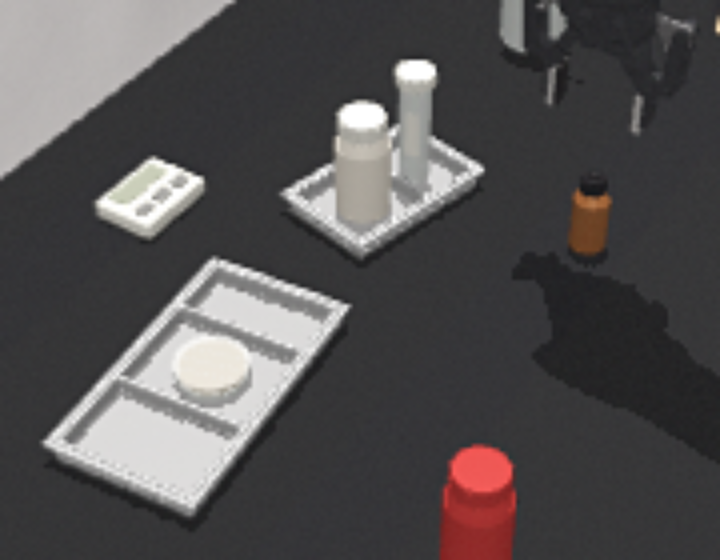

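The plate lies flat in the middle compartment, at (212,368) in the crop.

Emit:
jog_arm([
  {"gripper": -0.55,"xyz": [-2.5,-5.5,20],"yaw": 0},
  {"gripper": -0.55,"xyz": [0,0,45],"yaw": 0},
  {"gripper": -0.55,"xyz": [0,0,40],"yaw": 0},
  {"gripper": -0.55,"xyz": [0,0,10],"yaw": 0},
  {"gripper": -0.55,"xyz": [0,0,0],"yaw": 0},
])

```text
clock: 25.08
tool_pos: [445.8, -175.7, 27.7]
eef_rot: [-2.223, -2.219, -0.0]
contact_force: [0.6, -0.7, -0.2]
gripper_width: 66.4
grip_force: 0.0
```

Emit:
jog_arm([
  {"gripper": 0.0,"xyz": [0,0,0],"yaw": 0},
  {"gripper": 0.3,"xyz": [0,0,0],"yaw": 0},
  {"gripper": 0.6,"xyz": [0,0,0],"yaw": 0},
  {"gripper": 0.6,"xyz": [0,0,0],"yaw": 0},
  {"gripper": 0.6,"xyz": [0,0,0],"yaw": 0},
], force=30)

```text
clock: 25.7
tool_pos: [446.3, -176.8, 29.0]
eef_rot: [2.223, 2.215, 0.002]
contact_force: [-0.3, 0.2, 6.3]
gripper_width: 31.2
grip_force: 29.6
```

```bash
python3 plan.py 446,-175,100,0 631.5,56.5,100,4.4
```

```text
25.7 [ 446.3 -176.8   29. ] yang -0.2 tilt [-0.001  0.003 -1.   ] w 31.2 [-0.3  0.2  6.3] 29.6 [ 0.53  0.72 -0.3   2.1   0.53  0.39 -0.19]
446,-175,100,0 2
   [0.8, -0.0, -35.5] -0.1
   [0.8, -0.0, -35.5] -0.1
631.5,56.5,100,4.4 6
   [38.6, 30.9, 0.1] -0.7
   [38.2, 31.4, 0.1] -0.7
   [37.8, 31.9, 0.1] -0.7
   [37.4, 32.4, 0.1] -0.7
   [37.0, 32.9, 0.1] -0.7
   [36.5, 33.3, 0.1] -0.7
```

Emit:
jog_arm([
  {"gripper": 0.6,"xyz": [0,0,-25],"yaw": 0},
  {"gripper": 0.6,"xyz": [0,0,-45],"yaw": 0},
  {"gripper": 0.6,"xyz": [19,15,0],"yaw": -0.7},
  {"gripper": 0.6,"xyz": [38,31,0],"yaw": -0.7},
  {"gripper": 0.6,"xyz": [38,32,0],"yaw": -0.7},
])

```text
clock: 26.32
tool_pos: [522.7, -80.5, 98.2]
eef_rot: [2.186, 2.255, -0.0]
contact_force: [0.2, -1.2, 0.2]
gripper_width: 31.5
grip_force: 30.1
```

Emit:
jog_arm([
  {"gripper": 0.6,"xyz": [37,32,0],"yaw": -0.7},
  {"gripper": 0.6,"xyz": [37,33,0],"yaw": -0.7},
  {"gripper": 0.6,"xyz": [37,33,0],"yaw": -0.7},
  {"gripper": 0.6,"xyz": [19,17,0],"yaw": 0},
  {"gripper": 0.6,"xyz": [0,0,0],"yaw": 0},
])

```text
clock: 26.95
tool_pos: [630.9, 57.6, 97.7]
eef_rot: [-2.138, -2.301, -0.003]
contact_force: [0.4, -0.7, -0.7]
gripper_width: 31.4
grip_force: 30.1
```

Emit:
jog_arm([
  {"gripper": 0.6,"xyz": [0,0,0],"yaw": 0},
  {"gripper": 0.6,"xyz": [0,0,0],"yaw": 0},
])

```text
clock: 27.2
tool_pos: [629.9, 52.5, 97.5]
eef_rot: [2.145, 2.295, -0.003]
contact_force: [-0.4, -0.7, -0.8]
gripper_width: 31.0
grip_force: 30.1
```

```bash
python3 plan.py 631.5,56.5,32,4.4
```

```text
27.2 [629.9  52.5  97.5] yang 3.9 tilt [-0.002 -0.001 -1.   ] w 31.0 [-0.4 -0.7 -0.8] 30.1 [ 0.12  0.78 -0.41  1.62  0.39  0.83 -0.39]
631.5,56.5,32,4.4 2
   [2.0, 1.0, 32.8] -0.3
   [2.0, 1.0, 32.8] -0.3
```

Emit:
jog_arm([
  {"gripper": 0.6,"xyz": [3,1,0],"yaw": 0},
  {"gripper": 0.6,"xyz": [0,0,30],"yaw": 0},
  {"gripper": 0.6,"xyz": [0,0,20],"yaw": 0},
  {"gripper": 0.6,"xyz": [0,0,0],"yaw": 0},
  {"gripper": 0.6,"xyz": [0,0,0],"yaw": 0},
])

```text
clock: 27.82
tool_pos: [632.0, 58.1, 48.2]
eef_rot: [2.142, 2.297, 0.002]
contact_force: [-0.3, -0.3, 0.2]
gripper_width: 31.0
grip_force: 30.1
```

```bash
python3 plan.py 631.5,56.5,32,4.4
```

```text
27.82 [632.   58.1  48.2] yang 4.0 tilt [ 0.     0.001 -1.   ] w 31.0 [-0.3 -0.3  0.2] 30.1 [ 0.09  0.85 -0.38  1.64  0.43  0.74 -0.42]
631.5,56.5,32,4.4 1
   [-1.6, -0.6, 16.2] -0.4
```

Emit:
jog_arm([
  {"gripper": 0.6,"xyz": [-1.5,0,7],"yaw": 0},
  {"gripper": 0.6,"xyz": [0,0,4],"yaw": 0},
  {"gripper": 0.6,"xyz": [0,0,2],"yaw": 0},
  {"gripper": 0.6,"xyz": [0,0,0],"yaw": 0},
])

```text
clock: 28.32
tool_pos: [631.4, 56.5, 34.5]
eef_rot: [-2.142, -2.298, 0.0]
contact_force: [0.1, -0.8, 0.1]
gripper_width: 31.1
grip_force: 30.1
```

Emit:
jog_arm([
  {"gripper": 0.6,"xyz": [0,0,0.7],"yaw": 0},
  {"gripper": 0.6,"xyz": [0,0,0],"yaw": 0},
])

```text
clock: 28.58
tool_pos: [631.6, 56.5, 34.0]
eef_rot: [2.143, 2.298, 0.0]
contact_force: [-1.1, 0.4, 0.0]
gripper_width: 31.2
grip_force: 30.1
```

Emit:
jog_arm([
  {"gripper": 0.6,"xyz": [0,0,0.7],"yaw": 0},
  {"gripper": 0.6,"xyz": [0,0,0],"yaw": 0},
])

```text
clock: 28.82
tool_pos: [631.5, 56.4, 33.2]
eef_rot: [-2.143, -2.297, -0.0]
contact_force: [-0.1, 0.3, -0.4]
gripper_width: 31.0
grip_force: 30.1
```

Emit:
jog_arm([
  {"gripper": 0.6,"xyz": [0,0,0.7],"yaw": 0},
  {"gripper": 0.6,"xyz": [0,0,0],"yaw": 0},
])

```text
clock: 29.08
tool_pos: [631.6, 56.5, 33.1]
eef_rot: [2.142, 2.297, 0.0]
contact_force: [-0.8, -0.0, 3.1]
gripper_width: 31.0
grip_force: 30.5
```

Emit:
jog_arm([
  {"gripper": 0.6,"xyz": [0,0,0.5],"yaw": 0},
  {"gripper": 0.2,"xyz": [0,0,-0.5],"yaw": 0},
  {"gripper": -0.2,"xyz": [0,0,0],"yaw": 0},
  {"gripper": -0.2,"xyz": [0,0,0],"yaw": 0},
  {"gripper": -0.2,"xyz": [0,0,-15],"yaw": 0},
])

```text
clock: 29.7
tool_pos: [630.5, 56.2, 46.7]
eef_rot: [-2.141, -2.296, 0.004]
contact_force: [0.1, -0.4, -0.7]
gripper_width: 51.5
grip_force: 0.0
```

Emit:
jog_arm([
  {"gripper": -0.2,"xyz": [0,0,-40],"yaw": 0},
  {"gripper": -0.2,"xyz": [0,0,-60],"yaw": 0},
  {"gripper": -0.2,"xyz": [0,0,0],"yaw": 0},
  {"gripper": -0.2,"xyz": [0,0,0],"yaw": 0},
])

```text
clock: 30.2
tool_pos: [631.4, 56.2, 148.2]
eef_rot: [2.142, 2.297, 0.0]
contact_force: [-0.5, -0.6, -1.5]
gripper_width: 51.2
grip_force: 0.0
```

```bash
python3 plan.py 467.5,333.2,145,110.5
```

```text
30.2 [631.4  56.2 148.2] yang 4.0 tilt [-0.     0.001 -1.   ] w 51.2 [-0.5 -0.6 -1.5] 0.0 [ 0.13  0.72 -0.44  1.57  0.36  0.93 -0.36]
467.5,333.2,145,110.5 11
   [26.2, -13.1, 0.3] -9.7
   [28.0, -8.5, 0.3] -9.7
   [29.0, -3.7, 0.3] -9.7
   [29.2, 1.2, 0.3] -9.7
   [28.6, 6.1, 0.3] -9.7
   [27.2, 10.9, 0.3] -9.7
   [25.0, 15.3, 0.3] -9.7
   [22.0, 19.3, 0.3] -9.7
   [18.5, 22.7, 0.3] -9.7
   [14.4, 25.5, 0.3] -9.7
   [9.9, 27.5, 0.3] -9.7
```

Emit:
jog_arm([
  {"gripper": -0.6,"xyz": [26,-13,0],"yaw": -9.7},
  {"gripper": -0.6,"xyz": [28,-8.5,0],"yaw": -9.7},
  {"gripper": -0.6,"xyz": [29,-4,0],"yaw": -9.7},
  {"gripper": -0.6,"xyz": [29,1,0],"yaw": -9.7},
  {"gripper": -0.6,"xyz": [28.5,6,0],"yaw": -9.7},
])

```text
clock: 30.82
tool_pos: [555.2, 181.6, 145.9]
eef_rot: [-1.001, -2.975, 0.004]
contact_force: [-0.0, 0.9, 0.1]
gripper_width: 68.6
grip_force: 0.0
```

Emit:
jog_arm([
  {"gripper": -0.6,"xyz": [27,11,0],"yaw": -9.7},
  {"gripper": -0.6,"xyz": [25,15,0],"yaw": -9.7},
  {"gripper": -0.6,"xyz": [22,19,0],"yaw": -9.7},
  {"gripper": -0.6,"xyz": [18.5,23,0],"yaw": -9.7},
  {"gripper": -0.6,"xyz": [14,25.5,0],"yaw": -9.7},
])

```text
clock: 31.45
tool_pos: [481.1, 307.0, 146.0]
eef_rot: [0.31, -3.123, 0.003]
contact_force: [-0.1, 0.3, -0.1]
gripper_width: 68.5
grip_force: 0.0
```

Emit:
jog_arm([
  {"gripper": -0.6,"xyz": [10,27.5,0],"yaw": -9.7},
  {"gripper": -0.6,"xyz": [0,0,0],"yaw": 0},
  {"gripper": -0.6,"xyz": [0,0,0],"yaw": 0},
  {"gripper": -0.6,"xyz": [0,0,0],"yaw": 0},
])

```text
clock: 31.95
tool_pos: [468.2, 330.6, 146.9]
eef_rot: [0.559, -3.091, 0.003]
contact_force: [-0.1, 0.1, 1.0]
gripper_width: 68.5
grip_force: 0.0
```

```bash
python3 plan.py 467.5,333.2,36,110.5;python3 - <<'E'
from h import *
for n in("top","side"):
    p=optics.get_image(n); P,C=cloud(p)
    print(n,'amber',cap(P,(631,56),20,64,95))
    Q=P[near(P,(467,333),60,50,70)]; print(cv2.minAreaRect(Q[:,:2].astype(np.float32)))
    if n=='side':cv2.imwrite('pics/side7.png',cv2.resize(p['frame'][130:330,150:350],None,fx=3,fy=3))
E
```

```text
31.95 [468.2 330.6 146.9] yang 110.5 tilt [ 0.001 -0.002 -1.   ] w 68.5 [-0.1  0.1  1. ] 0.0 [-0.12  0.77 -0.91  1.75  0.72  1.    0.62]
467.5,333.2,36,110.5 3
   [-0.1, 1.0, 37.0] 0.0
   [-0.1, 1.0, 37.0] 0.0
   [-0.1, 1.0, 37.0] 0.0
top amber [633.5  56.1  10.7 633.7  55.6  77.1  32. ]
((518.2608032226562, 331.5555419921875), (4.163370609283447, 8.66104793548584), 1.2398252487182617)
side amber [628.   56.1  11.5 625.4  57.8  75.6  39. ]
((466.29742431640625, 332.8707275390625), (90.64148712158203, 47.88772964477539), 20.65896224975586)
```

View pics/side7.png

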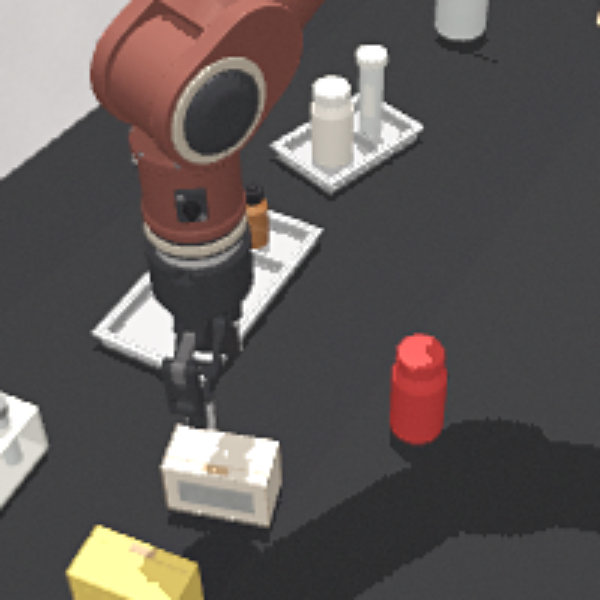

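The amber bottle stands in the narrow compartment, at (257,215) in the crop. The gripper is centred over the off-white carton at (222,475).

Emit:
jog_arm([
  {"gripper": -0.6,"xyz": [0,2,20],"yaw": 0},
  {"gripper": -0.6,"xyz": [0,0,45],"yaw": 0},
  {"gripper": -0.6,"xyz": [0,0,37],"yaw": 0},
  {"gripper": -0.6,"xyz": [0,0,8],"yaw": 0},
  {"gripper": -0.6,"xyz": [0,0,0],"yaw": 0},
])

```text
clock: 32.67
tool_pos: [466.3, 334.3, 37.3]
eef_rot: [0.564, -3.09, -0.0]
contact_force: [0.1, 0.6, 0.7]
gripper_width: 68.4
grip_force: 0.0
```

Emit:
jog_arm([
  {"gripper": -0.3,"xyz": [0,0,0],"yaw": 0},
  {"gripper": 0.0,"xyz": [0,0,0],"yaw": 0},
  {"gripper": 0.2,"xyz": [0,0,0],"yaw": 0},
  {"gripper": 0.2,"xyz": [0,0,0],"yaw": 0},
  {"gripper": 0.2,"xyz": [0,0,0],"yaw": 0},
], force=25)

```text
clock: 33.3
tool_pos: [467.3, 334.9, 39.1]
eef_rot: [-0.564, 3.088, 0.002]
contact_force: [0.1, -0.3, 6.4]
gripper_width: 44.6
grip_force: 27.9
```

```bash
python3 plan.py 467.5,333,105,110.5 620,211.8,105,94.3
```

```text
33.3 [467.3 334.9  39.1] yang 110.7 tilt [-0.003  0.001 -1.   ] w 44.6 [ 0.1 -0.3  6.4] 27.9 [-0.2   0.91 -0.79  1.82  0.88  0.81  0.49]
467.5,333,105,110.5 2
   [0.1, -0.9, -33.0] 0.1
   [0.1, -0.9, -33.0] 0.1
620,211.8,105,94.3 4
   [-25.1, -41.7, 0.0] 4.1
   [-28.0, -39.9, 0.0] 4.1
   [-30.7, -37.8, 0.0] 4.1
   [-33.3, -35.5, 0.0] 4.1
```

Emit:
jog_arm([
  {"gripper": 0.2,"xyz": [0,0,-25],"yaw": 0},
  {"gripper": 0.2,"xyz": [0,0,-45],"yaw": 0},
  {"gripper": 0.2,"xyz": [-12,-21,0],"yaw": 2.1},
  {"gripper": 0.2,"xyz": [-26,-41,0],"yaw": 4.1},
  {"gripper": 0.2,"xyz": [-29,-39,0],"yaw": 4.1},
])

```text
clock: 33.92
tool_pos: [562.1, 254.9, 106.3]
eef_rot: [0.279, -3.128, 0.004]
contact_force: [1.0, 1.4, -0.8]
gripper_width: 44.9
grip_force: 27.0
```

Emit:
jog_arm([
  {"gripper": 0.2,"xyz": [-33,-37,0],"yaw": 4.1},
  {"gripper": 0.2,"xyz": [-17,-18,0],"yaw": 2},
  {"gripper": 0.2,"xyz": [0,0,0],"yaw": 0},
  {"gripper": 0.2,"xyz": [0,0,0],"yaw": 0},
  {"gripper": 0.2,"xyz": [0,0,0],"yaw": 0},
])

```text
clock: 34.55
tool_pos: [617.3, 212.8, 107.5]
eef_rot: [0.123, -3.138, -0.001]
contact_force: [0.4, 0.2, -0.8]
gripper_width: 44.5
grip_force: 27.0
```

```bash
python3 plan.py 620,211.8,50,94.3;python3 - <<'E'
from h import *
p=optics.get_image("side"); P,C=cloud(p)
Q=P[near(P,(619,212),62,105,140)&(C.min(1)>120)]; print(len(Q),cv2.minAreaRect(Q[:,:2].astype(np.float32)),Q[:,2].mean())
E
```

```text
34.55 [617.3 212.8 107.5] yang 94.5 tilt [ 0.001  0.001 -1.   ] w 44.5 [ 0.4  0.2 -0.8] 27.0 [ 0.06  0.89 -0.81  1.54  0.72  1.03  0.7 ]
620,211.8,50,94.3 2
   [-1.4, -0.6, 28.8] 0.1
   [-1.4, -0.6, 28.8] 0.1
328 ((609.4246215820312, 210.97833251953125), (59.210693359375, 84.27546691894531), 86.9982681274414) 123.77042710610893
```

Emit:
jog_arm([
  {"gripper": 0.2,"xyz": [-2.5,-1,0],"yaw": 0},
  {"gripper": 0.2,"xyz": [0,0,30],"yaw": 0},
  {"gripper": 0.2,"xyz": [0,0,20],"yaw": 0},
  {"gripper": 0.2,"xyz": [0,0,0],"yaw": 0},
  {"gripper": 0.2,"xyz": [0,0,0],"yaw": 0},
])

```text
clock: 35.22
tool_pos: [621.7, 211.0, 58.3]
eef_rot: [-0.118, 3.138, 0.002]
contact_force: [0.6, -0.7, 0.1]
gripper_width: 44.6
grip_force: 26.9
```

```bash
python3 plan.py 620,211.8,43,94.3;python3 - <<'E'
from h import *
for n in("top","side"):
    p=optics.get_image(n);cv2.imwrite(f'pics/{n}8.png',p['frame'])
a=cv2.resize(cv2.imread('pics/side8.png')[140:270,150:290],None,fx=4,fy=4);cv2.imwrite('pics/side8c.png',a)
E
```

```text
35.23 [621.7 211.   58.3] yang 94.3 tilt [-0.001  0.001 -1.   ] w 44.6 [ 0.6 -0.7  0.1] 26.9 [ 0.05  0.95 -0.77  1.56  0.77  0.95  0.67]
620,211.8,43,94.3 1
   [1.7, 0.9, 15.3] 0.0
```

View pics/side8c.png

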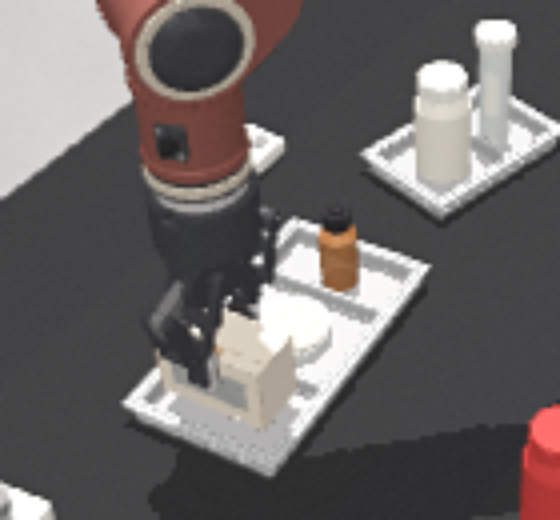

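The carton is just above the wider end compartment, at (230,370) in the crop, and lined up with it. I'll lower it now.

Emit:
jog_arm([
  {"gripper": 0.2,"xyz": [1.5,1,5],"yaw": 0},
  {"gripper": 0.2,"xyz": [0,0,5],"yaw": 0},
  {"gripper": 0.2,"xyz": [0,0,3],"yaw": 0},
  {"gripper": 0.2,"xyz": [0,0,0],"yaw": 0},
])

```text
clock: 35.83
tool_pos: [619.6, 211.1, 44.1]
eef_rot: [0.118, -3.139, 0.001]
contact_force: [1.0, -0.8, -0.8]
gripper_width: 44.4
grip_force: 26.9
```

Emit:
jog_arm([
  {"gripper": 0.2,"xyz": [0,0,0.7],"yaw": 0},
  {"gripper": 0.2,"xyz": [0,0,0],"yaw": 0},
])

```text
clock: 36.08
tool_pos: [619.8, 211.3, 43.9]
eef_rot: [-0.118, 3.139, 0.0]
contact_force: [-0.4, -0.4, -1.2]
gripper_width: 44.7
grip_force: 26.9
```

Emit:
jog_arm([
  {"gripper": 0.2,"xyz": [0,0,0.7],"yaw": 0},
  {"gripper": 0.2,"xyz": [0,0,0],"yaw": 0},
])

```text
clock: 36.33
tool_pos: [619.9, 211.3, 43.3]
eef_rot: [-0.118, 3.139, 0.0]
contact_force: [-0.4, 0.4, -1.1]
gripper_width: 44.6
grip_force: 27.0
```

Emit:
jog_arm([
  {"gripper": 0.2,"xyz": [0,0,0.7],"yaw": 0},
  {"gripper": 0.2,"xyz": [0,0,0],"yaw": 0},
])

```text
clock: 36.58
tool_pos: [619.8, 211.3, 43.2]
eef_rot: [-0.118, 3.139, -0.0]
contact_force: [-2.2, -0.5, 4.3]
gripper_width: 44.8
grip_force: 27.5
```

Seated. I'll release and retreat.

Emit:
jog_arm([
  {"gripper": 0.2,"xyz": [0,0,0.4],"yaw": 0},
  {"gripper": -0.1,"xyz": [0,0,-0.4],"yaw": 0},
  {"gripper": -0.4,"xyz": [0,0,0],"yaw": 0},
  {"gripper": -0.4,"xyz": [0,0,0],"yaw": 0},
  {"gripper": -0.4,"xyz": [0,0,-15],"yaw": 0},
])

```text
clock: 37.2
tool_pos: [619.0, 210.6, 56.5]
eef_rot: [0.118, -3.137, 0.002]
contact_force: [0.3, -0.0, 0.3]
gripper_width: 59.9
grip_force: 0.0
```

Emit:
jog_arm([
  {"gripper": -0.4,"xyz": [0,0,-40],"yaw": 0},
  {"gripper": -0.4,"xyz": [0,0,-60],"yaw": 0},
  {"gripper": -0.4,"xyz": [0,0,-60],"yaw": 0},
  {"gripper": -0.4,"xyz": [30,40,0],"yaw": 0},
  {"gripper": -0.4,"xyz": [30,40,0],"yaw": 0},
])

```text
clock: 37.83
tool_pos: [553.7, 287.5, 219.7]
eef_rot: [-0.115, 3.137, 0.003]
contact_force: [-0.6, 0.4, -0.0]
gripper_width: 59.6
grip_force: 0.0
```

Emit:
jog_arm([
  {"gripper": -0.4,"xyz": [30,40,0],"yaw": 0},
  {"gripper": -0.4,"xyz": [30,30,0],"yaw": 0},
  {"gripper": -0.4,"xyz": [0,0,0],"yaw": 0},
  {"gripper": -0.4,"xyz": [0,0,0],"yaw": 0},
])

```text
clock: 38.33
tool_pos: [489.5, 351.5, 218.1]
eef_rot: [-0.117, 3.138, -0.001]
contact_force: [0.5, -1.2, 0.4]
gripper_width: 59.9
grip_force: 0.0
```

```bash
python3 plan.py;python3 - <<'E'
from h import *
for n in("top","side"):
    p=optics.get_image(n); P,C=cloud(p)
    print(n,'amber',cap(P,(631,56),20,70,95),'tube',cap(P,(622,-178),35,110,130),'bot',cap(P,(638,-112),30,96,112))
    for c,r,lo,hi in[((620,212),58,56,75),((626,139),150,14,23)]:
        Q=P[near(P,c,r,lo,hi)]; print(len(Q),cv2.minAreaRect(Q[:,:2].astype(np.float32)) if len(Q)>5 else '',Q[:,2].mean())
    cv2.imwrite(f'pics/{n}9.png',cv2.resize(p['frame'][110:270,130:370],None,fx=3.3,fy=3.3))
E
```

```text
38.33 [489.5 351.5 218.1] yang 94.3 tilt [-0.002 -0.    -1.   ] w 59.9 [ 0.5 -1.2  0.4] 0.0 [-0.16  0.71 -0.89  1.58  0.59  1.14  0.46]
top amber [633.4  55.4  10.3 634.   55.7  79.5  28. ] tube [ 627.5 -175.8   18.   626.8 -176.1  118.8   83. ] bot [ 642.4 -113.9   21.4  641.3 -113.5  103.6  118. ]
334 ((623.742431640625, 210.48959350585938), (90.91560363769531, 45.08819580078125), 3.975151777267456) 63.94534780307877
724 ((629.1235961914062, 140.65440368652344), (132.7908935546875, 238.4434814453125), 4.339288711547852) 19.221924570652735
side amber [627.4  57.3  11.4 627.1  57.9  77.4  34. ] tube [ 620.9 -175.7   18.2  619.6 -174.1  117.5   62. ] bot [ 634.4 -111.4   20.5  633.4 -110.8  103.1   82. ]
152 ((613.1821899414062, 210.9582977294922), (83.04194641113281, 45.36140823364258), 5.162033557891846) 62.36885891031256
602 ((620.2274780273438, 139.1027374267578), (130.20639038085938, 240.41783142089844), 3.5982635021209717) 19.07784383518689
```

View pics/side9.png

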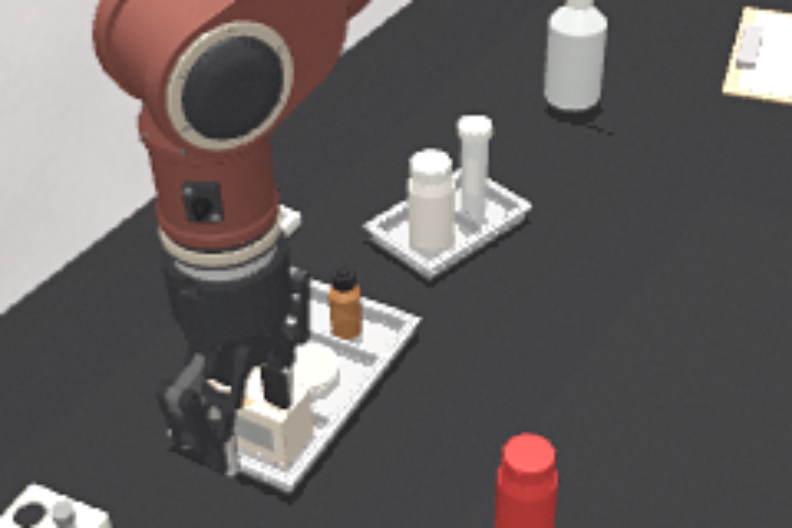

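View pics/top9.png

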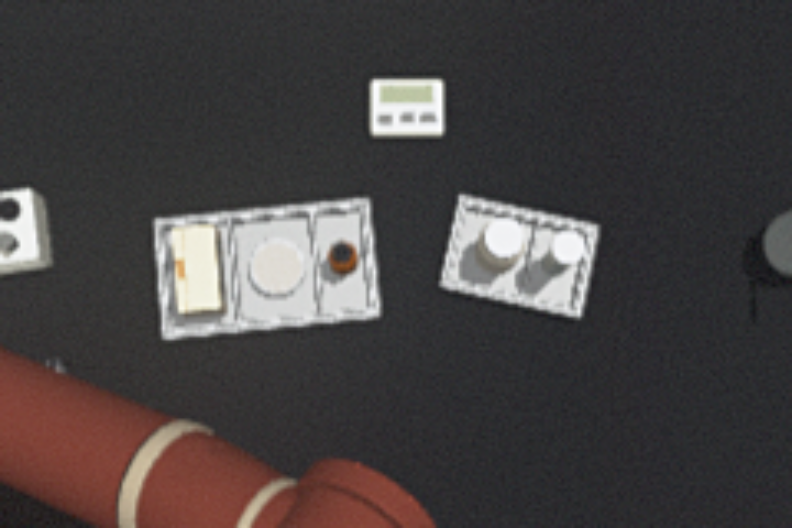

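In the top view, the carton (197,268), plate (277,267) and amber bottle (342,257) sit in the surface tray. The bottle (503,243) and tube (567,248) sit in the water tray. The item heights match each one resting on the 4 mm floor, and the gripper is clear at z = 218.

```bash
python3 -c "
from cell import order
print(order.hand_in())"
```

```text
the job is handed in; nothing more can be done
None
```

Both kits are made up and the job is handed in at about 38 s: all five items stand upright in their compartments, and the wash bottle, tube rack, timer and look-alikes were not touched.

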